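# Line up the mini pies in the warming lane

## Robot

A 6-joint arm with a two-finger parallel gripper is mounted at the origin on the work surface. World frame = base frame: x ahead of the robot, y to its left, z up, the work surface at z = 0. Lengths are in mm, angles in rad, forces in N, time in s.
With the tool pointing down it reaches from about 275 to 775 mm from the base axis. Payload 14.6 kg.
Tool frame: the origin (TCP) lies on the centre line of the jaws, within the pads' length; the fingertips stand 8 mm ahead of it and the grasp point (between the pads) lies 11 mm behind it; y points along the fingers, z is the direction in which the jaws open and shut, and the axes are right-handed (so a half turn about y gives the same grasp; the last joint's range is limited). The gripper opens to 85 mm and grips with 20 to 120 N. Pads are 22 mm wide; open, the fingers measure 114 mm over their backs; the gripper's body (76 mm by 85 mm) begins 54 mm behind the grasp point. The pads swing forward as they close: fully open they stand 13 mm farther back than shut.
Start: joints at [1.159, 0.263, -0.048, 1.259, 0, 1.415], TCP at [133.348, 507.786, 239.278] pointing down, gripper open.
Joint ranges: [-2.65, 2.65], [-0.89, 1.7], [-1.18, 1.37], [-2.13, 2.11], [-1.35, 1.29], [-3.14, 3.14]. Speed limits (rad/s): [1.89, 1.89, 2.57, 2.79, 3.14, 3.14].

## Interface

Orientations are given as a unit quaternion [w, x, y, z].
In Python, from rig import r gives the robot as it stands.
- The arm moves only by the shell command python3 -m creep 'ROWS'. ROWS is JSON, a list that holds one entry, the list of rows, each a list of 7 numbers: the turn, a rotation vector about the tool's x, y, z in units of 5 degrees (1.0 is 5 degrees), then the shift along the tool's x, y, z in units of 30 mm (1.0 is 30 mm), then the finger opening in mm, from 0 to 85.4. In form: [[[ax, ay, az, tx, ty, tz, hand], ...]]. A call has 1 to 20 rows; each row shifts and turns the pose as measured when the row begins, along the tool's axes as they then stand; what a row does not reach is not made up. A row lasts 1/12 s, in which the tool goes at most 41.7 mm and 7.16 degrees, less where a joint would pass 70% of its speed; a pose out of reach is approached as far as the arm can. A call is refused whole if a number of a shift passes 1 or a number of a turn 1, either way. A call with a gripper value outside its range is refused whole. The fingers move at their own pace and stop on an object; the grip force is fixed at half the most. Time passes only in rows, so rows that do not move let the fingers close. It gives the time, the measured TCP pose, the force and the opening at its end, in the units of the state.
- r.state(): the state, without advancing time (a new reading comes with each control period).
- r.camera(name): name is "side" or "top"; returns a dict with "img" (384x512x3 uint8, red, green, blue), "fx", "fy", "cx", "cy" (pixels), "dist_coeffs" ([k1, k2, p1, p2, k3] as OpenCV has them; the pictures are not rectified), "world_from_camera" (4x4, takes a point from camera to world coordinates). Camera axes: x right, y down, z forward; pixel columns grow to the right and rows downward; lengths in mm; the calibration is good to about 2 mm. A picture is of the moment at which its call begins. There is no depth.
- r.close_job(): hands the job in, once; it reports no verdict.
The state is a dict: "time_s": time; "joint_pos": joint angles; "qvel": joint speeds; "effort": joint torques, N m; "eef_pos": TCP position; "orientation": TCP orientation; "ft_force": force on the tool from outside, world axes, zero at the start; "ft_torque": the same for the moment, N m; "gripper_width": opening from 0.0 (shut) to 1.0 (fully open).
Only numpy, scipy, OpenCV 4.12 (cv2) and the standard library are available. Lean on these libraries where they do the work, as an engineer would, in place of code of your own. Each camera call takes 0.05 s, during which the arm holds its last target. There are 200 camera calls.

## Task

Take the yellow-stemmed paddle out of its upright caddy and, touching the mini pies only with the paddle, push every mini pie one by one through the flared mouth into the yellow-railed lane, upright, until they form a single closed-up row with the front pie against the stop at the far end. Once all of them are lined up, push the red lamp lever fully over to its other side. Leave the paddle standing in its caddy again, and do not disturb the jar, the sauce bottle, the large pie or the tongs.

Things in the scene. Friction and masses are not known exactly. Their poses are not given: they have to be found in the camera images.
- lane: fixed lane: two straight yellow rails 28 mm high, 6 mm thick, 70 mm apart inside, no floor (pies slide on the counter). Origin on the counter, on the centre line where the straight rails begin; +y runs into the lane. Rails run from y = 0 to 345 mm, where a 45 mm high stop plate closes it. The mouth flares from 70 mm apart at y = 0 to about 120 mm at y = -40 mm
- lane_stop (a point): foot of the stop plate's inner face, on the lane's centre line (y = 345 mm in the lane's frame)
- caddy: fixed dark steel caddy, an upright rectangular pot open at the top, 79 mm high, inside 40 mm along its x and 70 mm along its y, 75 mm deep, walls and floor 4 mm; origin at the centre of its underside. The paddle stands in it with its axes along the caddy's (a half turn fits too)
- paddle: paddle, 208 mm tall, 80 g: white blade at the foot, 52 mm high, 54 mm wide along y, a shallow V opening to its +x (its arms slope 27 degrees forward); above it a square yellow stem, 14 x 14 mm, up to 208 mm. Origin at the foot on the stem's axis, z up the stem, x and y square to its faces. A pie nested in the V has its centre 28 mm ahead (+x) of the stem's axis
- pie1: mini pork pie, a round crust 60 mm across at its rim and 38 mm tall, about 110 g, standing loose on the counter; origin at the centre of its underside, z up. May be absent (3 to 5 pies are out) (golden top)
- pie2: mini pork pie, a round crust 60 mm across at its rim and 38 mm tall, about 110 g, standing loose on the counter; origin at the centre of its underside, z up. May be absent (3 to 5 pies are out) (golden top)
- pie3: mini pork pie, a round crust 60 mm across at its rim and 38 mm tall, about 110 g, standing loose on the counter; origin at the centre of its underside, z up. May be absent (3 to 5 pies are out) (golden top)
- pie4: mini pork pie, a round crust 60 mm across at its rim and 38 mm tall, about 110 g, standing loose on the counter; origin at the centre of its underside, z up. May be absent (3 to 5 pies are out) (dark jam top)
- pie5: mini pork pie, a round crust 60 mm across at its rim and 38 mm tall, about 110 g, standing loose on the counter; origin at the centre of its underside, z up. May be absent (3 to 5 pies are out) (golden top)
- lamp_switch (a joint): lamp lever, rad: 0 leaning to one side (off), 1.0 fully over to the other (on); stays where it is left, yields to less than 2 N at its ball. Swings about a level axle 22 mm above the counter, in the base's upright x-z plane, from leaning to the base's -x to leaning to its +x
- lamp_switch_tip (a point): centre of the red ball, 26 mm across, at the end of the lever, 80 mm from the axle (a 10 mm steel rod); moves with the lever
- lamp_switch_base: fixed grey block of the lever, 70 x 50 x 25 mm; origin at the centre of its underside, under the axle; the lever ends up leaning towards its +x
- chutney_jar: amber chutney jar, 64 mm across, 85 mm tall, origin under its centre; leave it alone
- sauce_bottle: brown sauce bottle, 56 mm across, 170 mm tall, origin under its centre; leave it alone
- big_pie: large pie, 140 mm across, 50 mm tall, origin under its centre; leave it alone
- tongs: steel tongs with yellow grips lying flat, 240 mm long, 16 mm thick, along their x; origin on the counter under their middle; leave them alone

How it is judged (in metres and radians):
On the way, in this order (a step that is already met when the one before it is completed fails the run):
1. the paddle is drawn up out of the caddy (height (world z) of paddle above 0.081 m), for 0.1 s.
2. every mini pie stands in the lane, one closed row against the stop (x of pie1 in the frame of lane between -0.01 and 0.01 m and y of pie1 in the frame of lane between 0.02 and 0.335 m and height (world z) of each of pie1, pie2, pie3, pie4, pie5 below 0.008 m and angle between each of pie1, pie2, pie3, pie4, pie5's own z axis and vertical below 0.15 rad and (y of pie1 in the frame of lane above 0.301 m or horizontal distance between pie1 and pie2 below 0.07 m or horizontal distance between pie1 and pie3 below 0.07 m or horizontal distance between pie1 and pie4 below 0.07 m or horizontal distance between pie1 and pie5 below 0.07 m) and x of pie2 in the frame of lane between -0.01 and 0.01 m and y of pie2 in the frame of lane between 0.02 and 0.335 m and (y of pie2 in the frame of lane above 0.301 m or horizontal distance between pie2 and pie1 below 0.07 m or horizontal distance between pie2 and pie3 below 0.07 m or horizontal distance between pie2 and pie4 below 0.07 m or horizontal distance between pie2 and pie5 below 0.07 m) and x of pie3 in the frame of lane between -0.01 and 0.01 m and y of pie3 in the frame of lane between 0.02 and 0.335 m and (y of pie3 in the frame of lane above 0.301 m or horizontal distance between pie3 and pie1 below 0.07 m or horizontal distance between pie3 and pie2 below 0.07 m or horizontal distance between pie3 and pie4 below 0.07 m or horizontal distance between pie3 and pie5 below 0.07 m) and x of pie4 in the frame of lane between -0.01 and 0.01 m and y of pie4 in the frame of lane between 0.02 and 0.335 m and (y of pie4 in the frame of lane above 0.301 m or horizontal distance between pie4 and pie1 below 0.07 m or horizontal distance between pie4 and pie2 below 0.07 m or horizontal distance between pie4 and pie3 below 0.07 m or horizontal distance between pie4 and pie5 below 0.07 m) and x of pie5 in the frame of lane between -0.01 and 0.01 m and y of pie5 in the frame of lane between 0.02 and 0.335 m and (y of pie5 in the frame of lane above 0.301 m or horizontal distance between pie5 and pie1 below 0.07 m or horizontal distance between pie5 and pie2 below 0.07 m or horizontal distance between pie5 and pie3 below 0.07 m or horizontal distance between pie5 and pie4 below 0.07 m) and y of any of pie1, pie2, pie3, pie4, pie5 in the frame of lane above 0.301 m), for 0.2 s.
3. the lamp lever is thrown fully over (value of joint lamp_switch above 0.9 rad), for 0.2 s.
At the end, for the whole second after the job is handed in: All mini pies upright between the straight rails (centre within 10 mm of the centre line), front pie's centre within 44 mm of the stop, each other within 70 mm of a neighbour's; lever past 0.9 rad; paddle at rest in the caddy (foot within 20 mm of its centre, below 15 mm; tilt under 0.25 rad) (all of step 2 and value of joint lamp_switch above 0.9 rad and horizontal distance between paddle and caddy below 0.02 m and height (world z) of paddle below 0.015 m and angle between paddle's own z axis and vertical below 0.25 rad and linear speed of each of paddle, pie1, pie2, pie3, pie4, pie5 below 0.02 m/s); the robot touches nothing.
It fails at once if a mini pie is touched by the gripper or the arm (over 0.5 N) (contact force between any of the fingers, the arm and pie1 above 0.5 N or contact force between any of the fingers, the arm and pie2 above 0.5 N or contact force between any of the fingers, the arm and pie3 above 0.5 N or contact force between any of the fingers, the arm and pie4 above 0.5 N or contact force between any of the fingers, the arm and pie5 above 0.5 N).
It fails at once if a mini pie is tipped by more than 0.7 rad (angle between any of pie1, pie2, pie3, pie4, pie5's own z axis and vertical above 0.7 rad).
It fails at once if the jar, sauce bottle, large pie or tongs are moved more than 30 mm (distance of any of chutney_jar, sauce_bottle, big_pie, tongs from where it was at the start of the episode above 0.03 m).
Of pie1, pie2, pie3, pie4, pie5 only 3 to 5 are there at a start; the rules pass over those that are not, and their reading is None.
At some moment in a run one of pie1, pie2, pie3, pie4, pie5 may be knocked a few centimetres aside while the robot is not near it.
It also fails if it takes over 210 s, if anything falls off the work surface, if the arm or the gripper's body presses on something with over 40 N, if the wrist force passes 120 N, or if a joint passes its speed limit or range.

## Working session

There is one attempt and no reset: what is moved stays moved. The work goes in short steps, Python scripts to look and compute and a shell command to move; the robot and the scene stay as the last step left them, time stands still between calls to the robot, and variables do not carry over. Pictures are saved under pics/ and viewed, about 12 in all and at most 16, crops included, and the job is handed in when it is done.

```bash
mkdir -p pics; ls; python3 - <<'E'
from rig import r
import cv2
print(r.state())
for n in("top","side"):
    c=r.camera(n); cv2.imwrite(f"pics/{n}0.png",c["img"][:,:,::-1])
    print(n,c["fx"],c["fy"],c["cx"],c["cy"],c["dist_coeffs"],c["world_from_camera"])
E
```

```text
pics
{'time_s': 0.0, 'joint_pos': array([ 1.15868079e+00,  2.63544490e-01, -4.89446264e-02,  1.25936751e+00,
       -9.93892817e-06,  1.41546608e+00]), 'qvel': array([-0.00104925, -0.00019961,  0.00047449,  0.00083982, -0.00038764,
        0.00201392]), 'effort': array([-4.85415963e-03, -6.37615800e+01,  3.84567547e+01,  1.39024254e-02,
       -4.03486483e-04, -1.58751118e-05]), 'eef_pos': array([133.25504188, 507.54278636, 238.81107802]), 'orientation': array([-0.70092561,  0.70164734, -0.09063963,  0.0904365 ]), 'ft_force': array([ 0.06774325, -0.63837316, -0.06133497]), 'ft_torque': array([0.00255909, 0.004143  , 0.00691392]), 'gripper_width': 0.9962320074860574}
top 379.7250402567588 379.7250402567588 251.57076256238696 189.67670508135114 [-0.12279263  0.          0.          0.          0.        ] [[-2.52738516e-02 -9.85136717e-01  1.69902566e-01  4.48418821e+02]
 [-9.99679675e-01  2.51329289e-02 -2.98044190e-03 -1.83099688e+01]
 [-1.33400636e-03 -1.69923469e-01 -9.85456359e-01  1.08648115e+03]
 [ 0.00000000e+00  0.00000000e+00  0.00000000e+00  1.00000000e+00]]
side 432.6012586807685 432.6012586807685 247.19488343169584 191.41786306420477 [-0.15836873  0.          0.          0.          0.        ] [[ 8.52016907e-01 -4.16621055e-01  3.17008025e-01  2.52389971e+02]
 [-5.23369735e-01 -6.63633329e-01  5.34485664e-01 -6.00743543e+02]
 [-1.23008903e-02 -6.21303228e-01 -7.83473667e-01  9.78201809e+02]
 [ 0.00000000e+00  0.00000000e+00  0.00000000e+00  1.00000000e+00]]
```

View pics/top0.png

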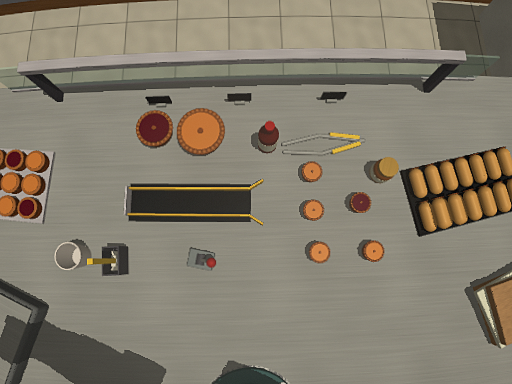

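View pics/side0.png

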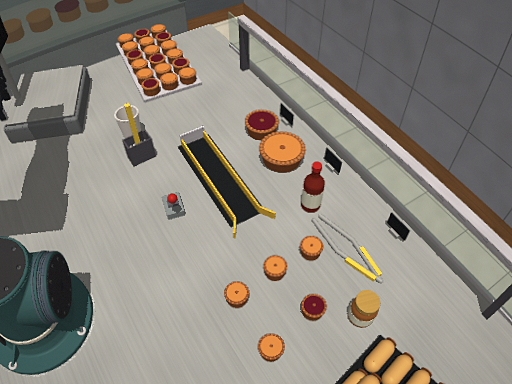

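Top view: 5 pies, at (312,171), (314,210), (360,202, jam), (319,252) and (373,250). The lane mouth is near (252,200), opening to the right (-y). The caddy is at (115,260), the lever at (203,260). Next: measure these, with an enlarged look at the caddy and lever.

```bash
cat > vis.py <<'E'
from rig import r
import cv2, numpy as np
from scipy.spatial.transform import Rotation as R
def cam(n):
    c=r.camera(n); c["K"]=np.array([[c["fx"],0,c["cx"]],[0,c["fy"],c["cy"]],[0,0,1]]); c["d"]=np.array(c["dist_coeffs"]); c["T"]=np.array(c["world_from_camera"]); return c
def ray(c,uv):
    p=cv2.undistortPoints(np.float64(uv).reshape(-1,1,2),c["K"],c["d"]).reshape(-1,2)
    return np.c_[p,np.ones(len(p))]@c["T"][:3,:3].T
def plane(c,uv,z):
    d=ray(c,uv); o=c["T"][:3,3]; return (o+d*((z-o[2])/d[:,2])[:,None])[:,:2]
def tri(ca,ua,cb,ub):
    da,db=ray(ca,ua)[0],ray(cb,ub)[0]; oa,ob=ca["T"][:3,3],cb["T"][:3,3]
    t=np.linalg.lstsq(np.c_[da,-db],ob-oa,rcond=None)[0]; a,b=oa+t[0]*da,ob+t[1]*db
    return (a+b)/2,np.linalg.norm(a-b)
def blobs(c,lo,hi,amin):
    h=cv2.cvtColor(c["img"],cv2.COLOR_RGB2HSV); m=cv2.inRange(h,np.array(lo),np.array(hi))
    cs=cv2.findContours(m,cv2.RETR_EXTERNAL,cv2.CHAIN_APPROX_NONE)[0]
    return [k for k in cs if cv2.contourArea(k)>=amin]
def pies(c):
    "rim circle centres, world mm at z=38 (golden and jam)"
    h=cv2.cvtColor(c["img"],cv2.COLOR_RGB2HSV)
    m=cv2.inRange(h,(0,110,50),(19,255,255))|cv2.inRange(h,(168,110,50),(180,255,255))
    m=cv2.morphologyEx(m,cv2.MORPH_CLOSE,np.ones((3,3)))
    m=cv2.morphologyEx(m,cv2.MORPH_OPEN,np.ones((5,5)))
    out=[]
    for k in cv2.findContours(m,cv2.RETR_EXTERNAL,cv2.CHAIN_APPROX_NONE)[0]:
        if cv2.contourArea(k)<120: continue
        w=plane(c,k.reshape(-1,2),34).astype(np.float32); (p,rad)=cv2.minEnclosingCircle(w)
        if 22<rad<42: out.append((np.round(p,0),round(rad,1)))
    return out
E
python3 - <<'E'
from vis import *
t,s=cam("top"),cam("side")
print("pies",pies(t))
print("yellow")
for k in blobs(t,(20,120,120),(32,255,255),15):
    w=plane(t,k.reshape(-1,2),28); print(cv2.boundingRect(k),cv2.contourArea(k),np.round(cv2.minAreaRect(w.astype(np.float32))[0]),np.round(cv2.boxPoints(cv2.minAreaRect(w.astype(np.float32)))).tolist())
for nm,c,b in(("t",t,(80,150,150,90)),("s",s,(100,90,150,140))):
    print(nm,"ball",[cv2.minEnclosingCircle(k) for k in blobs(c,(0,180,80),(8,255,255),10)])
    x,y,w,h=b; cv2.imwrite(f"pics/{nm}1.png",cv2.resize(c["img"][y:y+h,x:x+w,::-1],None,fx=5 if nm=="t" else 4,fy=5 if nm=="t" else 4,interpolation=cv2.INTER_CUBIC))
print(R.from_quat(r.state()["orientation"],scalar_first=True).as_matrix().round(3))
E
```

```text
pies [(array([ 451., -203.]), 29.3), (array([ 449., -354.]), 30.0), (array([ 569., -192.]), 29.2), (array([ 587., -326.]), 31.4), (array([ 678., -193.]), 30.9), (array([ 684., -410.]), 38.5), (array([795., -73.]), 35.4)]
yellow
(87, 258, 6, 7) 29.0 [439. 440.] [[430.0, 448.0], [430.0, 433.0], [447.0, 433.0], [447.0, 448.0]]
(127, 213, 136, 12) 141.5 [564. 142.] [[533.0, -48.0], [558.0, -51.0], [595.0, 332.0], [570.0, 334.0]]
(129, 179, 134, 11) 236.5 [641. 139.] [[621.0, 329.0], [634.0, -53.0], [661.0, -52.0], [648.0, 330.0]]
(332, 142, 29, 12) 97.0 [ 750. -300.] [[731.0, -259.0], [756.0, -345.0], [768.0, -341.0], [743.0, -255.0]]
(330, 132, 30, 7) 77.0 [ 785. -298.] [[774.0, -340.0], [785.0, -342.0], [797.0, -256.0], [786.0, -254.0]]
t ball [((211.0, 262.0), 4.123205661773682), ((269.5, 125.5), 4.743516445159912)]
s ball [((172.0, 198.0), 4.472236156463623), ((313.5789489746094, 182.7894744873047), 9.825443267822266), ((316.3571472167969, 167.0), 5.52785587310791)]
[[ 0.967 -0.     0.254]
 [-0.254 -0.001  0.967]
 [-0.    -1.    -0.001]]
```

View pics/t1.png

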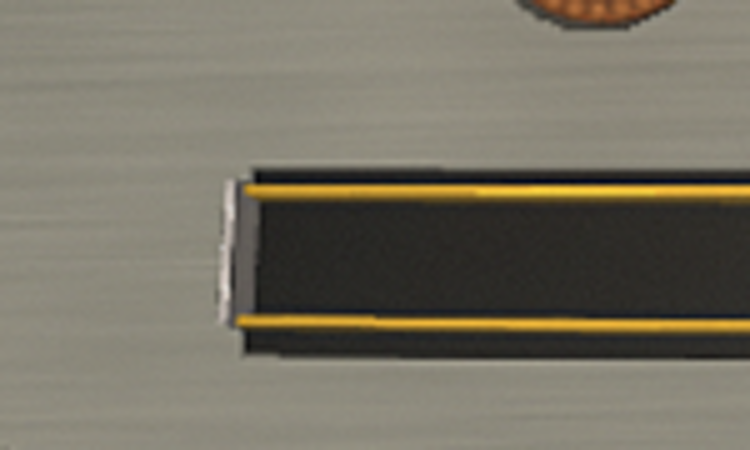

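View pics/s1.png

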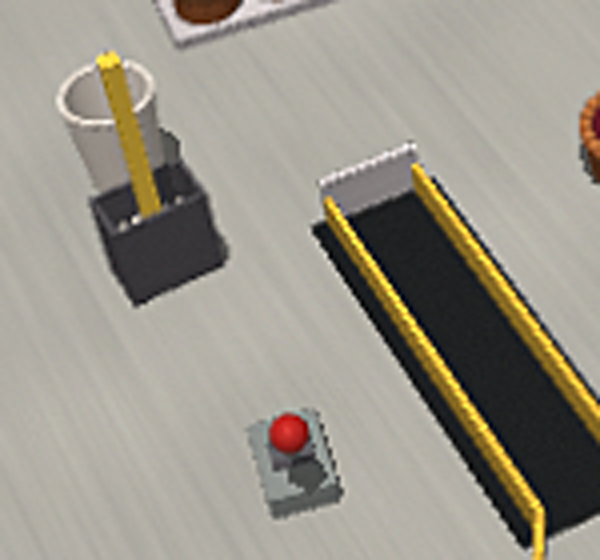

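The side crop shows the paddle standing in the caddy (rim corners at crop (93,203), (187,163), (212,205), (113,243)), the ball at (290,433), and the lane stop at the upper left end. My top crop was misplaced, so I'll take a corrected one and fit the rails.

```bash
python3 - <<'E'
from vis import *
t,s=cam("top"),cam("side")
h=cv2.cvtColor(t["img"],cv2.COLOR_RGB2HSV); m=cv2.inRange(h,(18,100,90),(34,255,255))
v,u=np.nonzero(m)
for a,b in((180,195),(205,220)):
    k=(v>a)&(v<b)&(u>130)&(u<246); w=plane(t,np.c_[u[k],v[k]],28); f=np.polyfit(w[:,1],w[:,0],1); print("rail x=%.4f y + %.1f"%tuple(f), w[:,1].min(),w[:,1].max())
c=np.array([[93,203],[187,163],[212,205],[113,243]])/4+[100,90]
print("caddy rim side",plane(s,c,79).round())
print("ball",tri(t,[[211,262]],s,[[172,198]]))
print("stem top",tri(t,[[89.5,261]],s,[[127,104.5]]))
print("flare px", [plane(t,[p],28).round() for p in ([251,187],[251,214],[262,180],[263,224])], "stop",plane(t,[[128.5,186.5],[127,214]],45).round())
print("bases", {n:plane(s,[p],0).round() for n,p in dict(bot=[312,209],jar=[362,322]).items()})
a=t["img"][232:286,50:140]; b=t["img"][238:278,180:225]
A=cv2.resize(a,None,fx=8,fy=8,interpolation=cv2.INTER_CUBIC);B=cv2.resize(b,(0,0),fx=8,fy=8,interpolation=cv2.INTER_CUBIC)[:, :]
cv2.imwrite("pics/c2.png",A[:,:,::-1]); cv2.imwrite("pics/l2.png",B[:,:,::-1])
E
```

```text
rail x=0.0257 y + 636.3 -3.101612286880309 324.1959380816308
rail x=0.0347 y + 559.0 -1.3774923603787776 322.1609609301663
caddy rim side [[403. 375.]
 [481. 375.]
 [479. 323.]
 [401. 327.]]
ball (array([433.04173461,  88.16865538,  93.59120644]), np.float64(0.7538926988998099))
stem top (array([440.81752272, 360.30188699, 212.25665694]), np.float64(1.032419469800108))
flare px [array([[639., -20.]]), array([[562., -18.]]), array([[658., -52.]]), array([[533., -51.]])] stop [[646. 326.]
 [568. 328.]]
bases {'bot': array([[769., -83.]]), 'jar': array([[ 672., -415.]])}
```

View pics/c2.png

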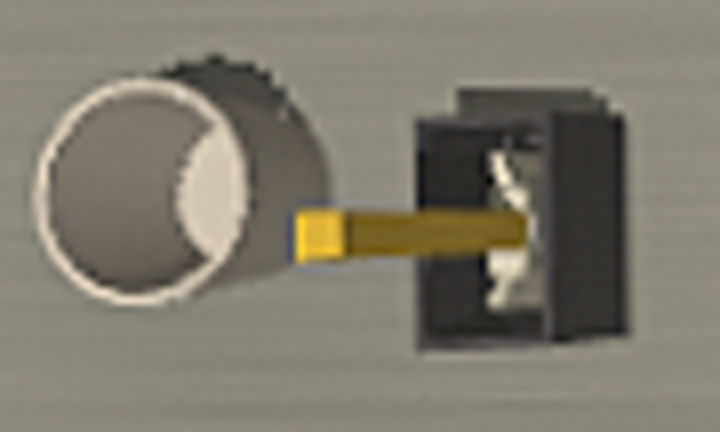

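View pics/l2.png

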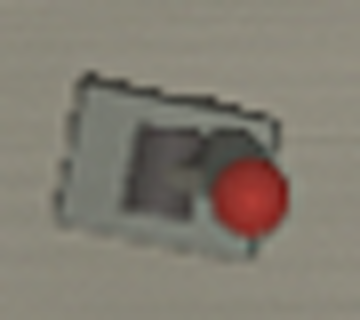

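Caddy centre is about (441,350). The V opens toward world +y, the same way as the lane. Lever base centre is at crop (169,169), and the lever leans to image right (-y). Now I'll align the tool yaw and approach the stem.

```bash
python3 -m creep '[[[0,-0.98,0,0,0,0,85],[0,-0.98,0,0,0,0,85],[0,-0.98,0,0,0,0,85],[0,0,0,0.93,-0.05,-0.45,85],[0,0,0,0.93,-0.05,-0.45,85],[0,0,0,0.93,-0.05,-0.45,85],[0,0,0,0.93,-0.05,-0.45,85],[0,0,0,0.93,0,-0.45,85],[0,0,0,0.93,0,-0.45,85],[0,0,0,0.93,0,-0.45,85],[0,0,0,0.93,0,-0.45,85],[0,0,0,0.93,0,-0.45,85],[0,0,0,0,0,0,85]]]'
cat > st.py <<'E'
from vis import *
s=r.state(); M=R.from_quat(s["orientation"],scalar_first=True).as_matrix()
print("t",round(s["time_s"],2),"pos",s["eef_pos"].round(1),"w",round(s["gripper_width"],3),"F",s["ft_force"].round(1),"j",s["joint_pos"].round(2))
print("toolz yaw off +y (deg)",np.degrees(np.arctan2(-M[0,2],M[1,2])).round(2),"y axis",M[:,1].round(3))
E
python3 st.py
```

```text
time_s: 1.38
eef_pos: [395.8, 384.2, 244.4]
orientation: [-0.707, 0.707, 0.007, -0.007]
ft_force: [-0.5, -0.2, -0.6]
gripper_width: 0.992
t 1.38 pos [395.8 384.2 244.4] w 0.992 F [-0.5 -0.2 -0.6] j [ 0.62  0.31  0.03  1.29 -0.    0.6 ]
toolz yaw off +y (deg) 1.09 y axis [-0.    -0.001 -1.   ]
```

```bash
python3 -m creep '[[[0,0.2,0,0.8,0,-0.4,60],[0,0,0,0.8,0,-0.4,60],[0,0,0,0,0,0,60],[0,0,0,0,0,0,60]]]'; python3 - <<'E'
from vis import *
t,s=cam("top"),cam("side")
A=cv2.resize(t["img"][222:292,50:140],None,fx=5,fy=5);B=cv2.resize(s["img"][70:170,90:170],None,fx=4,fy=4)
im=np.zeros((400,780,3),np.uint8); im[:350,:450]=A; im[:,460:]=B; cv2.imwrite("pics/g3.png",im[:,:,::-1])
E
python3 st.py
```

```text
time_s: 1.72
eef_pos: [447.3, 358.5, 243.8]
orientation: [-0.707, 0.707, -0.001, 0.0]
ft_force: [0.5, -0.1, 0.3]
gripper_width: 0.708
t 1.82 pos [446.6 358.9 243.8] w 0.701 F [-0.5  1.   0.2] j [ 0.53  0.35  0.09  1.31 -0.    0.54]
toolz yaw off +y (deg) -0.05 y axis [-0.001 -0.001 -1.   ]
```

View pics/g3.png

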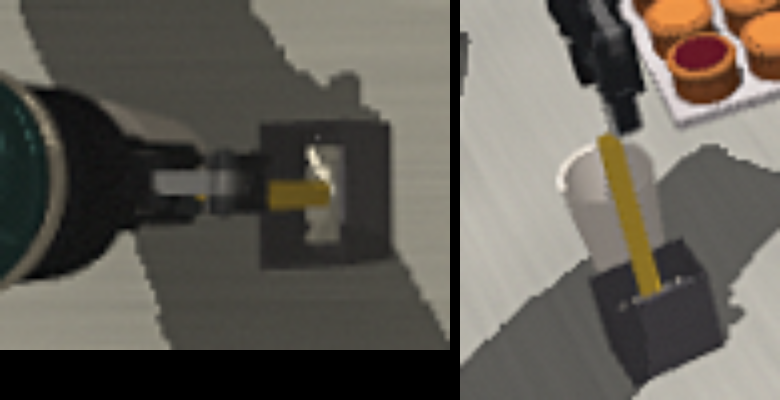

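The gripper is over the stem and the fingers straddle it (stem top at about (200,197) in the left panel). Next: descend and close.

```bash
python3 -m creep '[[[0,0,0,-0.18,0.4,0.04,60],[0,0,0,0,0.6,0,60],[0,0,0,0,0.6,0,60],[0,0,0,0,0.6,0,60],[0,0,0,0,0.6,0,60],[0,0,0,0,0.2,0,60],[0,0,0,0,0,0,0],[0,0,0,0,0,0,0],[0,0,0,0,0,0,0],[0,0,0,0,0,0,0],[0,0,0,0,0,0,0],[0,0,0,0,0,0,0],[0,0,0,0,0,0,0],[0,0,0,0,0,0,0]]]';python3 st.py
```

```text
time_s: 2.98
eef_pos: [435.4, 365.8, 156.9]
orientation: [0.709, -0.706, -0.005, 0.001]
ft_force: [0.1, 0.3, -1.5]
gripper_width: 0.155
t 2.98 pos [435.4 365.8 156.9] w 0.155 F [ 0.1  0.3 -1.5] j [ 0.56  0.37 -0.12  1.08  0.    0.55]
toolz yaw off +y (deg) 0.47 y axis [ 0.005  0.004 -1.   ]
```

```bash
python3 -m creep '[[[0,0,0,0,-0.3,0,0],[0,0,0,0,-0.4,0,0],[0,0,0,0,-0.5,0,0],[0,0,0,0,-0.5,0,0],[0,0,0,0,-0.5,0,0],[0,0,0,0,-0.5,0,0],[0,0,0,0,-0.5,0,0],[0,0,0,0,-0.4,0,0],[0,0,0,0,0,0,0]]]'; python3 - <<'E'
from vis import *
t,s=cam("top"),cam("side")
A=cv2.resize(t["img"][222:292,50:140],None,fx=5,fy=5);B=cv2.resize(s["img"][50:150,90:170],None,fx=4,fy=4)
im=np.zeros((400,780,3),np.uint8); im[:350,:450]=A; im[:,460:]=B; cv2.imwrite("pics/g4.png",im[:,:,::-1])
E
python3 st.py
```

```text
time_s: 3.73
eef_pos: [434.3, 364.4, 274.7]
orientation: [0.709, -0.706, -0.004, 0.001]
ft_force: [-0.3, -0.2, -0.4]
gripper_width: 0.155
t 3.83 pos [433.9 364.2 272.4] w 0.157 F [-0.9  0.  -1.3] j [0.55 0.33 0.13 1.37 0.   0.55]
toolz yaw off +y (deg) 0.42 y axis [ 0.003  0.003 -1.   ]
```

View pics/g4.png

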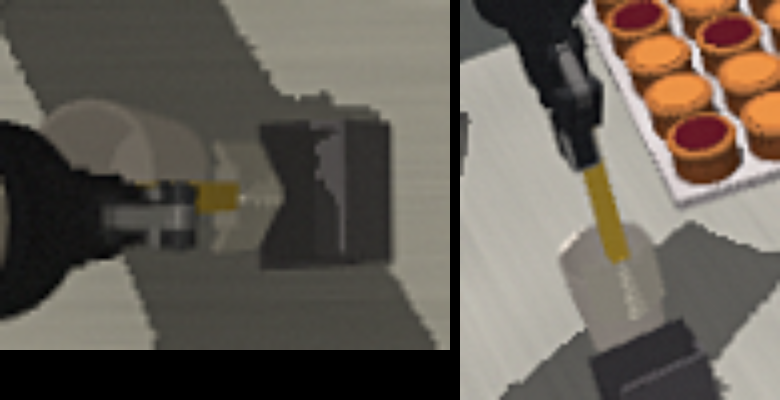

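Paddle is out of the caddy and held straight, with the V opening toward +y. Now moving to hover behind the pie at (569,-192).

```bash
python3 -m creep '[[[0,0,0,0.2,0.2,-0.6,0],[0,0,0,0.2,0.2,-0.9,0],[0,0,0,0.25,0.1,-1,0],[0,0,0,0.25,0,-1,0],[0,0,0,0.25,0,-1,0],[0,0,0,0.25,0,-1,0],[0,0,0,0.25,0,-1,0],[0,0,0,0.25,0,-1,0],[0,0,0,0.25,0,-1,0],[0,0,0,0.25,0,-1,0],[0,0,0,0.25,0,-1,0],[0,0,0,0.25,0,-1,0],[0,0,0,0.25,0,-1,0],[0,0,0,0.25,0,-1,0],[0,0,0,0.25,0,-1,0],[0,0,0,0.25,0,-1,0],[0,0,0,0.25,0,-1,0],[0,0,0,0.25,0,-0.6,0],[0,0,0,0,0,0,0],[0,0,0,0,0,0,0]]]';  python3 - <<'E'
from vis import *
t,s=cam("top"),cam("side")
print(pies(t))
for n,c in(("t",t),("s",s)):
    for k in blobs(c,(20,120,60),(32,255,255),8): print(n,cv2.boundingRect(k))
    cv2.imwrite(f"pics/{n}5.png",c["img"][:,:,::-1])
E
python3 st.py
```

```text
time_s: 5.5
eef_pos: [566.3, -172.7, 233.7]
orientation: [0.709, -0.705, 0.005, 0.012]
ft_force: [0.4, 0.0, -0.7]
gripper_width: 0.152
[(array([ 678., -193.]), 30.9), (array([795., -73.]), 35.4)]
t (127, 213, 136, 12)
t (427, 207, 9, 21)
t (440, 203, 8, 21)
t (456, 199, 9, 20)
t (472, 195, 7, 20)
t (487, 192, 7, 19)
t (502, 188, 7, 19)
t (436, 180, 4, 10)
t (129, 179, 134, 12)
t (448, 166, 8, 19)
t (463, 163, 7, 19)
s (368, 380, 9, 4)
s (350, 375, 13, 9)
s (416, 374, 12, 10)
s (388, 358, 22, 26)
s (370, 343, 23, 26)
s (355, 290, 25, 24)
s (345, 257, 31, 24)
s (360, 247, 22, 29)
s (269, 221, 10, 21)
s (181, 139, 56, 99)
s (203, 131, 64, 85)
t 5.6 pos [ 566.2 -171.7  234.1] w 0.153 F [-0.6  0.5 -0.8] j [-0.43  0.4   0.14  1.34 -0.   -0.44]
toolz yaw off +y (deg) 0.6 y axis [-0.023  0.005 -1.   ]
```

View pics/s5.png

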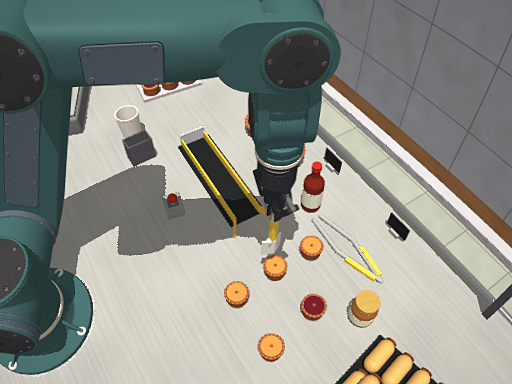

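```bash
python3 - <<'E'
from vis import *
s=cam("side")
h=cv2.cvtColor(s["img"],cv2.COLOR_RGB2HSV)[215:250,262:285]; m=cv2.inRange(h,(20,120,60),(32,255,255)); v,u=np.nonzero(m)
st=r.state(); M=R.from_quat(st["orientation"],scalar_first=True).as_matrix(); P=st["eef_pos"]
Tci=np.linalg.inv(s["T"])
for q in (-15,-20,-50,-90,-101): # heights along the tool axis: project corner points of the stem
    p=P-q*M[:,1]; c=Tci@np.r_[p,1]; uv=cv2.projectPoints(c[:3].reshape(1,1,3),np.zeros(3),np.zeros(3),s["K"],s["d"])[0].ravel()
    k=abs(v+215-uv[1])<=1; print(q,uv.round(1),"mask u mid",(u[k].mean()+262 if k.any() else None),k.sum())
E
```

```text
-15 [271.4 217.5] mask u mid None 0
-20 [271.3 218.8] mask u mid None 0
-50 [270.5 226.7] mask u mid 273.5 16
-90 [269.6 236.6] mask u mid 272.5 16
-101 [269.4 239.2] mask u mid 272.4 5
```

Side view: the paddle hangs just left of the pies, with its blade at about (270,250). The stem axis sits about +6.5 mm in x from the TCP. Next: correct the tilt, go behind the first pie and descend.

```bash
python3 -m creep '[[[0,0,-0.26,0,0,-0.6,0],[0,0,0,0,0,-0.8,0],[0,0,0,0,0,-0.8,0],[0,0,0,-0.1,0,-0.2,0],[0,0,0,0,0.3,0,0],[0,0,0,0,0.6,0,0],[0,0,0,0,0.6,0,0],[0,0,0,0,0.5,0,0],[0,0,0,0,0.1,0,0],[0,0,0,0,0,0,0]]]'; python3 st.py
```

```text
time_s: 6.48
eef_pos: [563.3, -232.0, 168.7]
orientation: [0.709, -0.705, -0.009, 0.007]
ft_force: [0.2, 0.9, -0.7]
gripper_width: 0.152
t 6.48 pos [ 563.3 -232.   168.7] w 0.152 F [ 0.2  0.9 -0.7] j [-0.53  0.43  0.02  1.16  0.01 -0.55]
toolz yaw off +y (deg) 1.36 y axis [ 0.003  0.006 -1.   ]
```

```bash
python3 -m creep '[[[0,0.6,0,0,0.2,0,0],[0,0,0,0,0,0.3,0],[0,0,0,0,0,0.4,0],[0,0,0,0.08,0,0.4,0],[0,0,0,0.08,0,0.4,0],[0,0,0,0.08,0,0.4,0],[0,0,0,0.08,0,0.4,0],[0,0,0,0.08,0,0.4,0],[0,0,0,0.08,0,0.4,0],[0,0,0,0.08,0,0.4,0],[0,0,0,0.08,0,0.4,0],[0,0,0,0,0,0,0]]]'; python3 st.py
```

```text
time_s: 7.48
eef_pos: [588.6, -98.2, 167.7]
orientation: [0.709, -0.705, 0.005, -0.01]
ft_force: [0.7, 0.3, -1.0]
gripper_width: 0.153
t 7.48 pos [588.6 -98.2 167.7] w 0.153 F [ 0.7  0.3 -1. ] j [-0.31  0.41 -0.02  1.13  0.01 -0.28]
toolz yaw off +y (deg) -1.16 y axis [ 0.007  0.005 -1.   ]
```

```bash
python3 - <<'E'
from vis import *
s=cam("side"); print(pies(s))
cv2.imwrite("pics/s6.png",cv2.resize(s["img"][170:350,160:400],None,fx=3,fy=3)[:,:,::-1])
E
```

```text
[(array([ 680., -591.]), 29.7), (array([ 449., -357.]), 31.4), (array([ 681., -399.]), 30.8), (array([ 585., -329.]), 32.6), (array([ 451., -206.]), 33.0), (array([ 676., -196.]), 35.4), (array([590., -63.]), 29.9)]
```

View pics/s6.png

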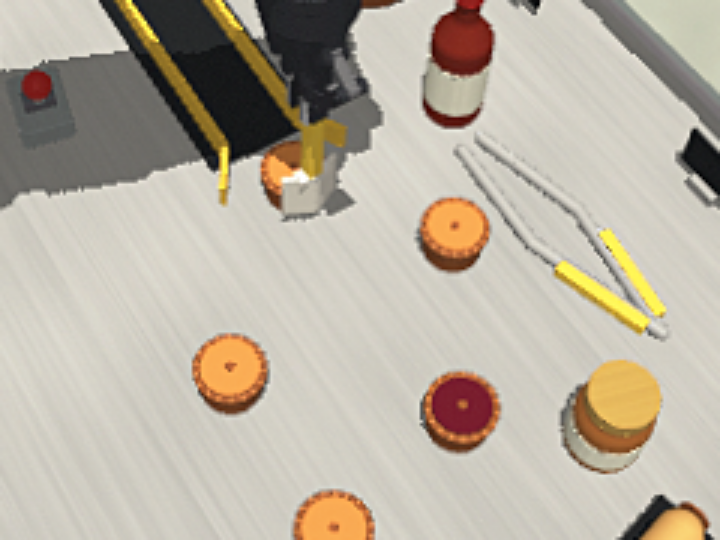

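Pie 1 is nested in the V at the mouth (crop (285,170)), on line. I'll push it on into the lane.

```bash
python3 -m creep '[[[0,0,0,0,0.1,0.3,0],[0,0,0,0.01,0.1,0.5,0],[0,0,0,0.01,0,0.5,0],[0,0,0,0.01,0,0.5,0],[0,0,0,0.01,0,0.5,0],[0,0,0,0.01,0,0.5,0],[0,0,0,0.01,0,0.5,0],[0,0,0,0.01,0,0.5,0],[0,0,0,0.01,0,0.5,0],[0,0,0,0.01,0,0.5,0],[0,0,0,0,0,0,0]]]'; python3 st.py
```

```text
time_s: 8.45
eef_pos: [593.5, 55.4, 159.4]
orientation: [0.708, -0.707, 0.008, -0.012]
ft_force: [-1.0, 0.8, -0.7]
gripper_width: 0.154
t 8.45 pos [593.5  55.4 159.4] w 0.154 F [-1.   0.8 -0.7] j [-0.04  0.41 -0.04  1.11  0.   -0.02]
toolz yaw off +y (deg) -1.56 y axis [ 0.006  0.001 -1.   ]
```

```bash
python3 -m creep '[[[0,0,0,0,0,0.3,0],[0,0,0,0,0,0.5,0],[0,0,0,0,0,0.5,0],[0,0,0,0,0,0.5,0],[0,0,0,0,0,0.5,0],[0,0,0,0,0,0.5,0],[0,0,0,0,0,0.5,0],[0,0,0,0,0,0.5,0],[0,0,0,0,0,0.5,0],[0,0,0,0,0,0.5,0],[0,0,0,0,0,0.5,0],[0,0,0,0,0,0.5,0],[0,0,0,0,0,0.3,0],[0,0,0,0,0,0.3,0],[0,0,0,0,0,0,0]]]'; python3 st.py;python3 - <<'E'
from vis import *
print(pies(cam("side")))
E
```

```text
time_s: 9.7
eef_pos: [597.4, 257.0, 156.9]
orientation: [-0.706, 0.708, -0.012, 0.014]
ft_force: [0.2, 0.0, -0.8]
gripper_width: 0.15
t 9.7 pos [597.4 257.  156.9] w 0.15 F [ 0.2  0.  -0.8] j [ 0.28  0.51  0.12  1.18 -0.    0.32]
toolz yaw off +y (deg) -2.12 y axis [ 0.004 -0.004 -1.   ]
[(array([ 680., -593.]), 30.1), (array([ 449., -357.]), 31.4), (array([ 586., -329.]), 32.9), (array([ 692., -395.]), 40.8), (array([ 451., -206.]), 33.0), (array([ 676., -196.]), 35.4)]
```

```bash
python3 -m creep '[[[0,0,0,0,-0.5,-0.1,0],[0,0,0,0,-1,0,0],[0,0,0,0,-1,0,0],[0,0,0,0,-0.8,-0.5,0],[0,0,0,0,-0.1,-1,0],[0,0,0,0,-0.1,-1,0],[0,0,0,0,-0.05,-1,0],[0,0,0,0,-0.05,-1,0],[0,0,0,0,-0.05,-1,0],[0,0,0,0,-0.05,-1,0],[0,0,0,0,-0.05,-1,0],[0,0,0,0,-0.05,-1,0],[0,0,0,0,-0.05,-1,0],[0,0,0,0,-0.05,-1,0],[0,0,0,0,-0.05,-1,0],[0,0,0,0,-0.05,-1,0],[0,0,0,0,-0.05,-1,0],[0,0,0,0,-0.05,-1,0],[0,0,0,0,0,-0.5,0],[0,0,0,0,0,0,0]]]'; python3 st.py;python3 - <<'E'
from vis import *
print(pies(cam("side")),pies(cam("top")))
E
```

```text
time_s: 11.42
eef_pos: [572.3, -226.2, 285.5]
orientation: [-0.707, 0.707, -0.015, 0.017]
ft_force: [0.5, -0.4, -0.6]
gripper_width: 0.158
t 11.42 pos [ 572.3 -226.2  285.5] w 0.158 F [ 0.5 -0.4 -0.6] j [-0.51  0.42  0.31  1.46  0.   -0.46]
toolz yaw off +y (deg) -2.59 y axis [ 0.002 -0.001 -1.   ]
[(array([ 679., -590.]), 29.3), (array([ 449., -357.]), 31.4), (array([ 681., -399.]), 30.8), (array([ 585., -329.]), 32.6), (array([ 451., -206.]), 33.0), (array([ 676., -196.]), 35.4), (array([812., -44.]), 33.6), (array([585., 618.]), 37.4)] [(array([602., 282.]), 32.8), (array([ 678., -193.]), 30.9), (array([795., -73.]), 35.4)]
```

```bash
python3 -m creep '[[[0,-0.18,0,0.1,0,-0.6,0],[0,0,0,0.1,0.2,-0.9,0],[0,0,0,0.1,0.3,-1,0],[0,0,0,0.1,0.3,-1,0],[0,0,0,0.1,0.3,-1,0],[0,0,0,0,0.5,-0.6,0],[0,0,0,0,0.8,0,0],[0,0,0,0,0.8,0,0],[0,0,0,0,0.6,0,0],[0,0,0,0,0.2,0,0],[0,0,0,0,0,0,0]]]'; python3 st.py
```

```text
time_s: 12.43
eef_pos: [587.4, -370.5, 163.4]
orientation: [0.708, -0.706, 0.003, -0.008]
ft_force: [0.2, -0.4, -0.9]
gripper_width: 0.153
t 12.43 pos [ 587.4 -370.5  163.4] w 0.153 F [ 0.2 -0.4 -0.9] j [-0.68  0.58  0.27  1.26  0.01 -0.67]
toolz yaw off +y (deg) -0.88 y axis [ 0.007  0.002 -1.   ]
```

```bash
python3 -m creep '[[[0,0.1,0,-0.25,0,0,0],[0,0,0,0,0,0.2,0],[0,0,0,0,0,0.4,0],[0,0,0,0.01,0,0.4,0],[0,0,0,0.01,0,0.5,0],[0,0,0,0.01,0,0.5,0],[0,0,0,0.01,0,0.5,0],[0,0,0,0.01,0,0.5,0],[0,0,0,0.01,0,0.5,0],[0,0,0,0.01,0,0.5,0],[0,0,0,0.01,0,0.5,0],[0,0,0,0.01,0,0.5,0],[0,0,0,0.01,0,0.5,0],[0,0,0,0.01,0,0.5,0],[0,0,0,0.01,0,0.5,0],[0,0,0,0.01,0,0.5,0],[0,0,0,0,0,0.4,0],[0,0,0,0,0,0,0]]]'; python3 st.py;python3 - <<'E'
from vis import *
print(pies(cam("side")),pies(cam("top")))
E
```

```text
time_s: 13.93
eef_pos: [589.8, -120.4, 169.4]
orientation: [-0.707, 0.708, -0.002, 0.012]
ft_force: [0.7, 0.9, 0.2]
gripper_width: 0.152
t 13.93 pos [ 589.8 -120.4  169.4] w 0.152 F [0.7 0.9 0.2] j [-0.34  0.41 -0.01  1.13  0.   -0.32]
toolz yaw off +y (deg) -1.14 y axis [ 0.013 -0.001 -1.   ]
[(array([ 679., -590.]), 29.3), (array([ 449., -357.]), 31.4), (array([ 681., -399.]), 30.8), (array([ 451., -206.]), 33.0), (array([ 676., -196.]), 35.4), (array([592., -87.]), 30.1)] [(array([ 449., -354.]), 30.5), (array([602., 282.]), 32.8), (array([ 684., -410.]), 38.5), (array([795., -73.]), 35.4)]
```

```bash
python3 -m creep '[[[0,0,0.15,-0.06,0.1,0.3,0],[0,0.1,0,0,0.1,0.5,0],[0,0,0,0,0.05,0.5,0],[0,0,0,0,0,0.5,0],[0,0,0,0,0,0.5,0],[0,0,0,0,0,0.5,0],[0,0,0,0,0,0.5,0],[0,0,0,0,0,0.5,0],[0,0,0,0,0,0.5,0],[0,0,0,0,0,0.5,0],[0,0,0,0,0,0.5,0],[0,0,0,0,0,0.5,0],[0,0,0,0,0,0.5,0],[0,0,0,0,0,0,0]]]'; python3 st.py
```

```text
time_s: 15.2
eef_pos: [595.0, 68.3, 157.2]
orientation: [-0.703, 0.71, -0.02, 0.013]
ft_force: [0.2, 1.3, -1.8]
gripper_width: 0.157
t 15.2 pos [595.   68.3 157.2] w 0.157 F [ 0.2  1.3 -1.8] j [-0.02  0.43 -0.02  1.13 -0.01  0.03]
toolz yaw off +y (deg) -2.64 y axis [-0.01 -0.01 -1.  ]
```

```bash
python3 -m creep '[[[0,-0.2,-0.1,-0.05,-0.1,0.3,0],[0,0,0,0,0,0.5,0],[0,0,0,0,0,0.5,0],[0,0,0,0,0,0.5,0],[0,0,0,0,0,0.5,0],[0,0,0,0,0,0.5,0],[0,0,0,0,0,0.5,0],[0,0,0,0,0,0.5,0],[0,0,0,0,0,0.5,0],[0,0,0,0,0,0.3,0],[0,0,0,0,0,0,0]]]'; python3 st.py;python3 - <<'E'
from vis import *
print(pies(cam("side")),pies(cam("top")))
E
```

```text
time_s: 16.12
eef_pos: [597.3, 212.4, 158.9]
orientation: [-0.702, 0.712, -0.01, 0.01]
ft_force: [0.4, -0.3, 0.4]
gripper_width: 0.151
t 16.12 pos [597.3 212.4 158.9] w 0.151 F [ 0.4 -0.3  0.4] j [ 0.22  0.48  0.08  1.17 -0.01  0.25]
toolz yaw off +y (deg) -1.63 y axis [-0.    -0.014 -1.   ]
[(array([ 680., -593.]), 30.1), (array([ 449., -357.]), 31.4), (array([ 692., -395.]), 40.8), (array([ 451., -206.]), 33.0), (array([ 676., -196.]), 35.4)] [(array([ 451., -203.]), 29.0), (array([ 449., -354.]), 30.0), (array([ 678., -193.]), 30.9), (array([ 684., -410.]), 38.5), (array([795., -73.]), 35.4)]
```

```bash
python3 -m creep '[[[0,0,0,0,-0.5,-0.1,0],[0,0,0,0,-1,0,0],[0,0,0,0,-1,0,0],[0,0,0,0,-0.8,-0.5,0],[0,0,0,0,-0.1,-1,0],[0,0,0,0,-0.1,-1,0],[0,0,0,0.1,-0.05,-1,0],[0,0,0,0.1,-0.05,-1,0],[0,0,0,0.1,-0.05,-1,0],[0,0,0,0.1,-0.05,-1,0],[0,0,0,0.1,-0.05,-1,0],[0,0,0,0.1,-0.05,-1,0],[0,0,0,0,0,0,0]]]'; python3 st.py; python3 - <<'E'
from vis import *
t=cam("top"); s=cam("side")
print(pies(t))
cv2.imwrite("pics/t7.png",cv2.resize(s["img"][205:305,270:400],None,fx=5,fy=5,interpolation=cv2.INTER_CUBIC)[:,:,::-1])
E
```

```text
time_s: 17.3
eef_pos: [604.9, -64.9, 281.3]
orientation: [-0.703, 0.711, -0.012, 0.011]
ft_force: [-0.3, -1.4, -2.3]
gripper_width: 0.152
t 17.3 pos [604.9 -64.9 281.3] w 0.152 F [-0.3 -1.4 -2.3] j [-0.24  0.41  0.28  1.45 -0.01 -0.2 ]
toolz yaw off +y (deg) -1.91 y axis [-0.002 -0.012 -1.   ]
[(array([ 449., -354.]), 30.0), (array([ 682., -411.]), 38.5)]
```

View pics/t7.png

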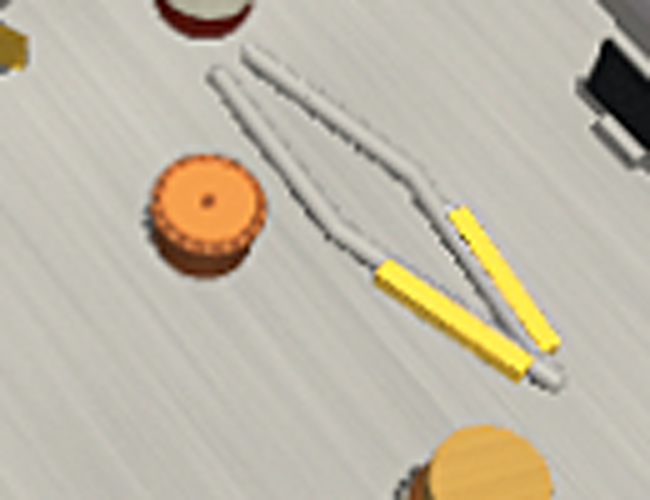

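The tongs' near arm runs through crop (212,78), (325,235) and (380,285), with the pie at (208,200). Converting these to world clearances.

```bash
python3 - <<'E'
from vis import *
s=cam("side")
print(plane(s,np.array([[209,80],[322,235],[375,282],[515,378]])/5+[270,205],8).round())
print(pies(s))
E
```

```text
[[ 740. -120.]
 [ 732. -230.]
 [ 737. -267.]
 [ 762. -348.]]
[(array([ 680., -593.]), 30.1), (array([ 449., -357.]), 31.4), (array([ 692., -395.]), 40.8), (array([ 451., -206.]), 33.0), (array([ 676., -196.]), 35.4)]
```

```bash
python3 -m creep '[[[0,0,0,0.3,0,-0.6,0],[0,0,0,0.48,0,-0.9,0],[0,0,0,0.48,0,-0.9,0],[0,0,0,0.48,0,-0.9,0],[0,0,0,0.48,0,-0.9,0],[0,0,0,0.48,0,-0.9,0],[0,0,0,0.2,0,-0.5,0],[0,-1,0,0,0.2,0,0],[0,-1,0,0,0.2,0,0],[0,-1,0,0,0.2,0,0],[0,-1,0,0,0.2,0,0],[0,-1,0,0,0.2,0,0],[0,-0.3,0,0,0,0,0],[0,0,0,0,0,0,0]]]'; python3 st.py; cat > go.py <<'E'
# go.py X Y YAW : remaining TCP move in tool units to put the STEM at X,Y with heading YAW deg from +y
import sys; from vis import *
X,Y,W=map(float,sys.argv[1:4]); s=r.state(); M=R.from_quat(s["orientation"],scalar_first=True).as_matrix()
yaw=np.degrees(np.arctan2(-M[0,2],M[1,2])); f=M.T@((np.r_[X,Y,0]-(s["eef_pos"]+6.5*M[:,0]+153*M[:,1]))*[1,1,0])/30
print("stem foot",(s["eef_pos"]+6.5*M[:,0]+153*M[:,1]).round(1),"yaw %.1f"%yaw,"turn y units %.2f"%((yaw-W)/5),"tool shift",f.round(2),"tilt fix turn x,z",(np.degrees([-M[1,1],M[0,1]])/5).round(2) if abs(yaw)<5 else "")
E
python3 go.py 691.6 -227 24
```

```text
time_s: 18.62
eef_pos: [692.0, -221.0, 249.8]
orientation: [-0.686, 0.689, 0.164, -0.168]
ft_force: [0.2, -0.4, -0.5]
gripper_width: 0.153
t 18.62 pos [ 692.  -221.   249.8] w 0.153 F [ 0.2 -0.4 -0.5] j [-0.42  0.65  0.63  1.55 -0.01 -0.89]
toolz yaw off +y (deg) 27.13 y axis [-0.004 -0.005 -1.   ]
stem foot [ 697.1 -218.9   96.8] yaw 27.1 turn y units 0.63 tool shift [-0.29  0.   -0.16] tilt fix turn x,z
```

```bash
python3 -m creep '[[[0,0.6,0,-0.29,0,-0.2,0],[0,0,0,0,0.5,0,0],[0,0,0,0,0.7,0,0],[0,0,0,0,0.7,0,0],[0,0,0,0,0.7,0,0],[0,0,0,0,0.3,0,0],[0,0,0,0,0,0,0]]]'; python3 go.py 691.6 -227 24
```

```text
time_s: 19.2
eef_pos: [688.4, -223.6, 161.2]
orientation: [-0.69, 0.693, 0.146, -0.147]
ft_force: [0.1, -0.8, -0.8]
gripper_width: 0.151
stem foot [ 694.2 -221.7    8.1] yaw 23.9 turn y units -0.02 tool shift [-0.15  0.   -0.13] tilt fix turn x,z
```

```bash
python3 -m creep '[[[0,0,0,0,0,0.3,0],[0,0,0,-0.05,0,0.4,0],[0,0,0,-0.1,0,0.4,0],[0,0,0,-0.1,0,0.4,0],[0,0,0,-0.1,0,0.4,0],[0,0,0,-0.1,0,0.4,0],[0,0,0,0,0,0,0]]]'; python3 go.py 606 -120 0; python3 - <<'E'
from vis import *
s=cam("side"); print(pies(s))
cv2.imwrite("pics/s8.png",cv2.resize(s["img"][170:350,160:400],None,fx=3,fy=3)[:,:,::-1])
E
```

```text
time_s: 19.78
eef_pos: [648.7, -159.8, 165.1]
orientation: [-0.69, 0.694, 0.146, -0.145]
ft_force: [0.2, -0.2, -1.1]
gripper_width: 0.156
stem foot [ 655.  -158.1   12.1] yaw 23.7 turn y units 4.75 tool shift [-0.99 -0.01  1.82] tilt fix turn x,z 
[(array([ 679., -588.]), 29.0), (array([ 449., -357.]), 31.4), (array([ 680., -400.]), 30.2), (array([ 451., -206.]), 33.0), (array([ 637., -136.]), 35.8)]
```

View pics/s8.png

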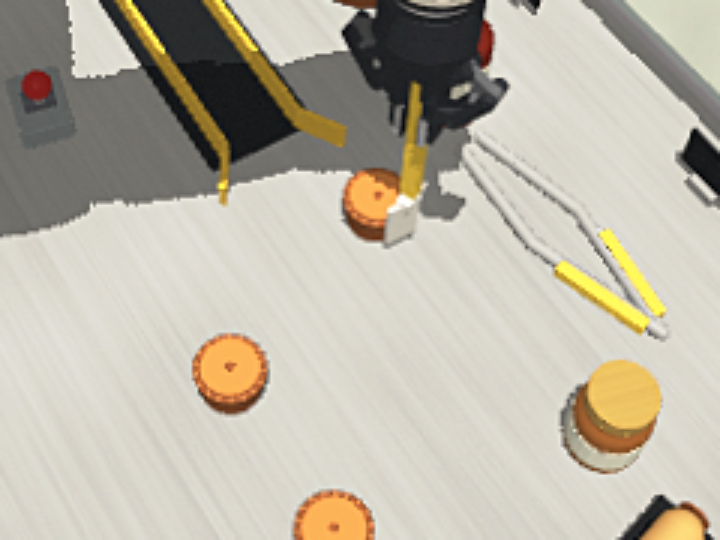

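Pie 4 (D) is nested at crop (378,200), clear of the tongs. Next: steer left with more yaw, then straighten.

```bash
python3 -m creep '[[[0,-1,0,0.08,0,0.15,0],[0,-1,0,0.08,0,0.2,0],[0,0,0,-0.06,0,0.4,0],[0,0,0,-0.06,0,0.4,0],[0,0,0,-0.06,0,0.4,0],[0,0,0,-0.06,0,0.4,0],[0,0,0,0,0,0,0]]]'; python3 go.py 596 -110 0; python3 - <<'E'
from vis import *
s=cam("side"); print(pies(s))
E
```

```text
time_s: 20.42
eef_pos: [620.5, -114.4, 168.2]
orientation: [-0.672, 0.68, 0.209, -0.205]
ft_force: [0.3, 0.3, -0.4]
gripper_width: 0.152
stem foot [ 627.4 -112.2   15.2] yaw 34.0 turn y units 6.81 tool shift [-0.83 -0.01  0.65] tilt fix turn x,z 
[(array([ 680., -593.]), 30.1), (array([ 450., -357.]), 31.8), (array([ 681., -399.]), 30.8), (array([ 451., -206.]), 33.0), (array([605., -93.]), 35.8)]
```

```bash
python3 -m creep '[[[0,1,0,-0.09,0.05,0.2,0],[0,1,0,-0.09,0.05,0.2,0],[0,1,0,-0.1,0,0.2,0],[0,1,0,-0.1,0,0.2,0],[0,1,0,-0.1,0,0.2,0],[0,1,0,-0.1,0,0.2,0],[0,0.9,0,-0.1,0,0.2,0],[0,0,0,0,0,0,0]]]'; python3 go.py 595 -80 -1.7; python3 - <<'E'
from vis import *
s=cam("side"); print(pies(s))
E
```

```text
time_s: 21.13
eef_pos: [595.8, -88.0, 166.1]
orientation: [-0.702, 0.712, -0.009, 0.02]
ft_force: [1.1, 0.4, -0.9]
gripper_width: 0.15
stem foot [604.6 -90.3  13.3] yaw -2.4 turn y units -0.14 tool shift [-0.33 -0.01  0.33] tilt fix turn x,z [0.15 0.18]
[(array([ 680., -593.]), 30.1), (array([ 450., -357.]), 31.8), (array([ 681., -399.]), 30.8), (array([ 451., -206.]), 33.0), (array([596., -57.]), 32.1), (array([652., 613.]), 39.6)]
```

```bash
python3 -m creep '[[[0.15,-0.1,0.18,-0.12,0.05,0.2,0],[0,0,0,-0.12,0.05,0.3,0],[0,0,0,-0.08,0,0.4,0],[0,0,0,0,0,0.5,0],[0,0,0,0,0,0.5,0],[0,0,0,0,0,0.5,0],[0,0,0,0,0,0.5,0],[0,0,0,0,0,0.5,0],[0,0,0,0,0,0.5,0],[0,0,0,0,0,0.5,0],[0,0,0,0,0,0,0]]]'; python3 go.py 602 150 -1.7
```

```text
time_s: 22.1
eef_pos: [589.7, 57.2, 163.0]
orientation: [0.707, -0.707, 0.005, -0.005]
ft_force: [-0.4, 1.0, -0.1]
gripper_width: 0.154
stem foot [596.3  57.1  10. ] yaw -0.8 turn y units 0.18 tool shift [0.15 0.   3.1 ] tilt fix turn x,z [-0.01  0.01]
```

```bash
python3 -m creep '[[[0,0.18,0,0.05,0,0.3,0],[0,0,0,0.03,0,0.5,0],[0,0,0,0.01,0,0.5,0],[0,0,0,0,0,0.5,0],[0,0,0,0,0,0.5,0],[0,0,0,0,0,0.4,0],[0,0,0,0,0,0.4,0],[0,0,0,0,0,0,0],[0,0,0,0,-0.5,-0.1,0],[0,0,0,0,-1,0,0],[0,0,0,0,-1,0,0],[0,0,0,0,-0.8,-0.5,0],[0,0,0,0,-0.1,-1,0],[0,0,0,0,-0.1,-1,0],[0,0,0,-0.2,-0.05,-1,0],[0,0,0,-0.4,-0.05,-0.9,0],[0,0,0,-0.4,-0.05,-0.9,0],[0,0,0,-0.4,0,-0.9,0],[0,0,0,0,0,0,0]]]'; python3 go.py 430 -235 -30;  python3 - <<'E'
from vis import *
print(pies(cam("side")),"\n",pies(cam("top")))
E
```

```text
time_s: 23.68
eef_pos: [543.4, -35.8, 276.3]
orientation: [0.708, -0.707, 0.006, -0.004]
ft_force: [0.3, -1.0, -0.7]
gripper_width: 0.151
stem foot [549.4 -35.7 123.2] yaw -0.8 turn y units 5.83 tool shift [-3.88  0.   -6.7 ] tilt fix turn x,z [-0.02 -0.04]
[(array([ 680., -593.]), 30.1), (array([ 449., -357.]), 31.4), (array([ 692., -395.]), 40.8), (array([ 451., -206.]), 33.0)] 
 [(array([ 451., -204.]), 28.9), (array([ 449., -354.]), 30.0), (array([ 682., -411.]), 38.5)]
```

```bash
python3 -m creep '[[[0,0,0,-0.4,0,-0.6,0],[0,0,0,-0.56,0,-0.85,0],[0,0,0,-0.56,0,-0.85,0],[0,0,0,-0.56,0,-0.85,0],[0,0,0,-0.56,0,-0.85,0],[0,0,0,-0.56,0,-0.85,0],[0,0,0,-0.56,0,-0.85,0],[0,0,0,-0.3,0,-0.4,0],[0,1,0,0,0.1,0,0],[0,1,0,0,0.1,0,0],[0,1,0,0,0.1,0,0],[0,1,0,0,0.1,0,0],[0,1,0,0,0.1,0,0],[0,1,0,0,0.1,0,0],[0,1,0,0,0.1,0,0],[0,1,0,0,0.1,0,0],[0,1,0,0,0.1,0,0],[0,0.3,0,0,0,0,0],[0,0,0,0,0,0,0]]]'; python3 go.py 423 -230 -48
```

```text
time_s: 25.37
eef_pos: [427.3, -208.2, 244.9]
orientation: [0.65, -0.641, 0.291, -0.287]
ft_force: [-0.2, -0.7, -0.9]
gripper_width: 0.155
stem foot [ 431.6 -211.    91.9] yaw -48.3 turn y units -0.06 tool shift [ 0.28 -0.01 -0.64] tilt fix turn x,z
```

```bash
python3 -m creep '[[[0,0,0,0.15,0,-0.35,0],[0,0,0,0.13,0.2,-0.3,0],[0,0,0,0,0.6,0,0],[0,0,0,0,0.7,0,0],[0,0,0,0,0.7,0,0],[0,0,0,0,0.5,0,0],[0,0,0,0,0,0,0]]]'; python3 go.py 423 -230 -48
```

```text
time_s: 25.95
eef_pos: [418.7, -230.0, 159.5]
orientation: [0.651, -0.643, 0.287, -0.285]
ft_force: [0.0, 0.2, -1.2]
gripper_width: 0.157
stem foot [ 423.4 -232.9    6.5] yaw -47.7 turn y units 0.07 tool shift [-0.08  0.    0.06] tilt fix turn x,z
```

```bash
python3 -m creep '[[[0,0,0,0,0,0.3,0],[0,0,0,0,0,0.4,0],[0,0,0,0,0,0.4,0],[0,0,0,0,0,0.4,0],[0,0,0,0,0,0.4,0],[0,0,0,0,0,0.4,0],[0,0,0,0,0,0.4,0],[0,0,0,0,0,0.4,0],[0,0,0,0,0,0.4,0],[0,0,0,0,0,0.4,0],[0,0,0,0,0,0.4,0],[0,0,0,0,0,0,0]]]'; python3 go.py 551 -116 -48; python3 - <<'E'
from vis import *
print(pies(cam("side")),pies(cam("top")))
E
```

```text
time_s: 26.95
eef_pos: [527.4, -135.5, 169.6]
orientation: [0.651, -0.643, 0.281, -0.287]
ft_force: [-0.5, -0.2, -0.8]
gripper_width: 0.157
stem foot [ 533.7 -139.2   16.7] yaw -47.4 turn y units 0.12 tool shift [-0.18  0.01  0.95] tilt fix turn x,z 
[(array([ 679., -590.]), 29.3), (array([ 449., -357.]), 31.4), (array([ 681., -399.]), 30.8)] [(array([ 691., -415.]), 31.9), (array([795., -73.]), 35.4)]
```

```bash
python3 -m creep '[[[0,0,0,-0.05,0.1,0.3,0],[0,0,0,-0.05,0.1,0.35,0],[0,0,0,0,0.05,0.3,0],[0,-1,0,0.09,0.02,0.18,0],[0,-1,0,0.09,0.02,0.18,0],[0,-1,0,0.09,0.02,0.18,0],[0,-1,0,0.09,0.02,0.18,0],[0,-1,0,0.09,0,0.18,0],[0,0,0,0,0,0,0]]]'; python3 go.py 594 -90 -1.7; python3 - <<'E'
from vis import *
c=cam("side"); print(pies(c))
h=cv2.cvtColor(c["img"],cv2.COLOR_RGB2HSV); m=cv2.inRange(h,(5,130,120),(18,255,255))
for k in cv2.findContours(m,0,1)[0]:
    if cv2.contourArea(k)>25: print(cv2.contourArea(k),plane(c,[np.array(cv2.boundingRect(k)[:2])+np.array(cv2.boundingRect(k)[2:])/2],38).round())
E
```

```text
time_s: 27.8
eef_pos: [575.3, -98.4, 158.1]
orientation: [0.697, -0.692, 0.129, -0.134]
ft_force: [-0.5, -0.1, -1.4]
gripper_width: 0.149
stem foot [582.7 -99.9   5.2] yaw -21.5 turn y units -3.96 tool shift [0.23 0.01 0.44] tilt fix turn x,z 
[(array([ 680., -593.]), 30.1), (array([ 449., -357.]), 31.4), (array([ 681., -399.]), 30.8)]
124.5 [[ 679. -589.]]
1012.5 [[ 627. -513.]]
498.5 [[ 450. -359.]]
121.5 [[ 679. -405.]]
73.5 [[580. -66.]]
558.5 [[829. 110.]]
452.0 [[601. 234.]]
```

```bash
python3 -m creep '[[[0,-1,0,0.07,-0.05,0.15,0],[0,-1,0,0.06,-0.05,0.15,0],[0,-1,0,0.06,-0.05,0.15,0],[0,-1,0,0.06,-0.05,0.15,0],[0,0,0,0,0,0,0]]]'; python3 go.py 594 -70 -1.7; python3 - <<'E'
from vis import *
s=cam("side"); print(pies(s))
cv2.imwrite("pics/s9.png",cv2.resize(s["img"][130:280,120:320],None,fx=3.5,fy=3.5)[:,:,::-1])
E
```

```text
time_s: 28.27
eef_pos: [586.5, -82.4, 163.5]
orientation: [0.709, -0.705, 0.01, -0.015]
ft_force: [-0.8, 0.5, -1.2]
gripper_width: 0.15
stem foot [594.  -81.5  10.5] yaw -2.0 turn y units -0.06 tool shift [-0.01  0.    0.38] tilt fix turn x,z [-0.08  0.08]
[(array([ 680., -593.]), 30.1), (array([ 449., -357.]), 31.4), (array([ 681., -399.]), 30.8), (array([588., -47.]), 30.2), (array([654., 608.]), 35.0)]
```

View pics/s9.png

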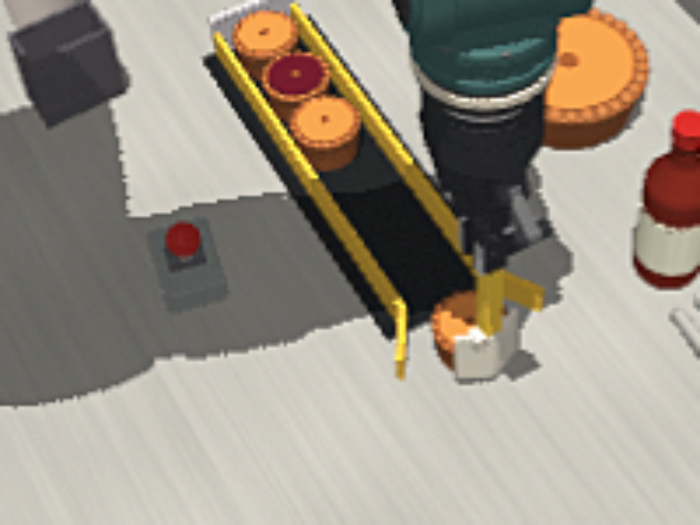

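Three pies stand in a row near the stop, and the fourth is nested at the mouth (crop (462,325)). Pushing it in.

```bash
python3 -m creep '[[[0,0,0,0,0,0.2,0],[0,0,0,0,0,0.3,0],[0,0,0,0,0,0.4,0],[0,0,0,0,0,0.5,0],[0,0,0,0,0,0.5,0],[0,0,0,0,0,0.5,0],[0,0,0,0,0,0.5,0],[0,0,0,0,0,0.5,0],[0,0,0,0,0,0.5,0],[0,0,0,0,0,0.5,0],[0,0,0,0,0,0.5,0],[0,0,0,0,0,0.4,0],[0,0,0,0,0,0,0]]]'; python3 go.py 600 92 -1.7;  python3 - <<'E'
from vis import *
print(pies(cam("side")),"\n",pies(cam("top")))
E
```

```text
time_s: 29.4
eef_pos: [591.8, 92.8, 163.4]
orientation: [0.71, -0.704, 0.024, -0.026]
ft_force: [-0.6, 0.0, -1.0]
gripper_width: 0.155
stem foot [598.8  93.7  10.5] yaw -4.0 turn y units -0.46 tool shift [ 0.04 -0.   -0.05] tilt fix turn x,z [-0.1   0.04]
[(array([ 680., -593.]), 30.1), (array([ 450., -357.]), 31.8), (array([ 692., -395.]), 40.8)] 
 [(array([ 449., -354.]), 30.0), (array([ 682., -411.]), 38.5), (array([795., -73.]), 35.4), (array([815.,  73.]), 41.2)]
```

```bash
python3 -m creep '[[[0,-0.4,0,0,-0.5,-0.1,0],[0,0,0,0,-1,0,0],[0,0,0,0,-1,0,0],[0,0,0,0,-0.8,-0.5,0],[0,0,0,-0.2,-0.1,-0.9,0],[0,0,0,-0.32,-0.05,-0.93,0],[0,0,0,-0.32,-0.05,-0.93,0],[0,0,0,-0.32,-0.05,-0.93,0],[0,0,0,-0.32,-0.05,-0.93,0],[0,0,0,-0.32,-0.05,-0.93,0],[0,0,0,-0.32,-0.05,-0.93,0],[0,0,0,-0.32,-0.05,-0.93,0],[0,0,0,-0.32,-0.05,-0.93,0],[0,0,0,-0.32,-0.05,-0.93,0],[0,0,0,-0.32,-0.05,-0.93,0],[0,0,0,-0.32,-0.05,-0.93,0],[0,0,0,-0.32,-0.05,-0.93,0],[0,0,0,-0.32,0,-0.93,0],[0,0,0,-0.2,0,-0.6,0],[0,0,0,0,0,0,0]]]'; python3 go.py 431 -388 -28;  python3 - <<'E'
from vis import *
print(pies(cam("side")),"\n",pies(cam("top")))
E
```

```text
time_s: 31.17
eef_pos: [420.8, -358.3, 285.7]
orientation: [0.708, -0.705, 0.019, -0.021]
ft_force: [0.2, 0.6, -0.5]
gripper_width: 0.154
stem foot [ 427.9 -358.   132.7] yaw -3.2 turn y units 4.95 tool shift [ 0.16 -0.   -0.99] tilt fix turn x,z [-0.05  0.04]
[(array([ 677., -401.]), 29.2)] 
 [(array([ 449., -353.]), 30.9), (array([ 684., -410.]), 38.5), (array([795., -73.]), 35.4)]
```

```bash
python3 -m creep '[[[0,0,0,0.1,0,-0.6,0],[0,0,0,0.06,0,-0.5,0],[0,1,0,0,0.2,0,0],[0,1,0,0,0.2,0,0],[0,1,0,0,0.3,0,0],[0,1,0,0,0.3,0,0],[0,1,0,0,0.3,0,0],[0,0,0,0,0.5,0,0],[0,0,0,0,0.6,0,0],[0,0,0,0,0,0,0]]]'; python3 go.py 431 -388 -28
```

```text
time_s: 32.1
eef_pos: [428.7, -381.0, 213.1]
orientation: [0.687, -0.682, 0.176, -0.18]
ft_force: [1.3, 0.7, -1.3]
gripper_width: 0.154
stem foot [ 435.5 -383.4   60.1] yaw -29.2 turn y units -0.23 tool shift [-0.06 -0.   -0.21] tilt fix turn x,z
```

```bash
python3 -m creep '[[[0,-0.2,0,-0.06,0,-0.3,0],[0,0,0,0,0.5,0,0],[0,0,0,0,0.7,0,0],[0,0,0,0,0.5,0,0],[0,0,0,0,0,0,0]]]'; python3 go.py 431 -388 -28
```

```text
time_s: 32.52
eef_pos: [425.2, -384.6, 164.8]
orientation: [0.688, -0.684, 0.167, -0.173]
ft_force: [-0.3, -0.3, -0.4]
gripper_width: 0.157
stem foot [ 432.4 -387.1   11.9] yaw -27.8 turn y units 0.03 tool shift [-0.03 -0.   -0.05] tilt fix turn x,z
```

```bash
python3 -m creep '[[[0,0,0,0,0,0.25,0],[0,0,0,0,0,0.3,0],[0,0,0,0,0,0.45,0],[0,0,0,0,0,0.45,0],[0,0,0,0,0,0.45,0],[0,0,0,0,0,0.45,0],[0,0,0,0,0,0.45,0],[0,0,0,0,0,0.45,0],[0,0,0,0,0,0.45,0],[0,0,0,0,0,0.45,0],[0,0,0,0,0,0,0]]]'; python3 go.py 565 -140 -28; python3 - <<'E'
from vis import *
print(pies(cam("side")),"\n",pies(cam("top")))
E
```

```text
time_s: 33.43
eef_pos: [492.3, -259.2, 175.5]
orientation: [0.687, -0.686, 0.162, -0.174]
ft_force: [0.2, 0.2, -0.2]
gripper_width: 0.15
stem foot [ 500.7 -262.6   22.6] yaw -27.5 turn y units 0.09 tool shift [0.01 0.03 4.61] tilt fix turn x,z 
[(array([ 594., -532.]), 33.2), (array([ 678., -400.]), 29.8)] 
 [(array([ 512., -237.]), 28.7), (array([ 682., -411.]), 38.5), (array([795., -73.]), 35.4)]
```

```bash
python3 -m creep '[[[0,0,0,0,0.15,0.3,0],[0,0,0,0,0.15,0.45,0],[0,0,0,0,0.1,0.45,0],[0,0,0,0,0.05,0.45,0],[0,0,0,0,0.04,0.45,0],[0,0,0,0,0.04,0.45,0],[0,0,0,0,0.03,0.45,0],[0,0,0,0,0.03,0.45,0],[0,0,0,0,0.03,0.45,0],[0,0,0,0,0.03,0.45,0],[0,0,0,0,0,0,0]]]'; python3 go.py 565 -140 -28; python3 - <<'E'
from vis import *
print(pies(cam("side")),"\n",pies(cam("top")))
E
```

```text
time_s: 34.45
eef_pos: [556.2, -137.4, 152.9]
orientation: [-0.685, 0.687, -0.165, 0.177]
ft_force: [-0.0, -0.4, -0.2]
gripper_width: 0.159
stem foot [ 564.2 -141.5   -0. ] yaw -28.0 turn y units 0.00 tool shift [-0.    0.    0.06] tilt fix turn x,z 
[(array([ 679., -590.]), 29.3), (array([ 681., -399.]), 30.8)] 
 [(array([795., -73.]), 35.4)]
```

```bash
python3 -m creep '[[[0,0,0,0,-0.2,0.25,0],[0,-1,0,0.1,-0.15,0.25,0],[0,-1,0,0.1,0,0.25,0],[0,-1,0,0.1,0,0.25,0],[0,-1,0,0.1,0,0.25,0],[0,-1,0,0.1,0,0.25,0],[0,-0.3,0,0,0,0.2,0],[0,0,0,0,0,0,0]]]'; python3 go.py 595 -70 -1.7; python3 - <<'E'
from vis import *
s=cam("side"); print(pies(s))
E
```

```text
time_s: 35.22
eef_pos: [585.4, -95.9, 166.6]
orientation: [-0.704, 0.71, 0.001, 0.01]
ft_force: [-0.7, 0.2, -0.9]
gripper_width: 0.155
stem foot [594.2 -97.3  13.8] yaw -0.8 turn y units 0.18 tool shift [ 0.01 -0.01  0.91] tilt fix turn x,z [0.1  0.18]
[(array([ 680., -593.]), 30.1), (array([ 681., -399.]), 30.8), (array([586., -64.]), 29.8)]
```

```bash
python3 -m creep '[[[0.1,0.15,0.18,0,0,0.2,0],[0,0,0,0,0,0.4,0],[0,0,0,0,0,0.5,0],[0,0,0,0,0,0.5,0],[0,0,0,0,0,0.5,0],[0,0,0,0,0,0.5,0],[0,0,0,0,0,0.5,0],[0,0,0,0,0,0.4,0],[0,0,0,0,0,0.3,0],[0,0,0,0,0,0,0]]]'; python3 go.py 598 32 -1.7; python3 - <<'E'
from vis import *
t=cam("top");s=cam("side"); 
A=cv2.resize(t["img"][170:230,115:275],None,fx=4,fy=4);B=cv2.resize(s["img"][110:250,160:290],None,fx=2.4,fy=2.4)
im=np.zeros((240+B.shape[0],640,3),np.uint8); im[:240]=A; im[240:,:B.shape[1]]=B; cv2.imwrite("pics/a10.png",im[:,:,::-1])
E
```

```text
time_s: 36.1
eef_pos: [589.1, 24.8, 167.4]
orientation: [0.707, -0.707, 0.019, -0.017]
ft_force: [-0.1, 0.4, 0.2]
gripper_width: 0.155
stem foot [595.1  24.5  14.4] yaw -3.0 turn y units -0.25 tool shift [ 0.08 -0.    0.26] tilt fix turn x,z [-0.   -0.03]
```

View pics/a10.png

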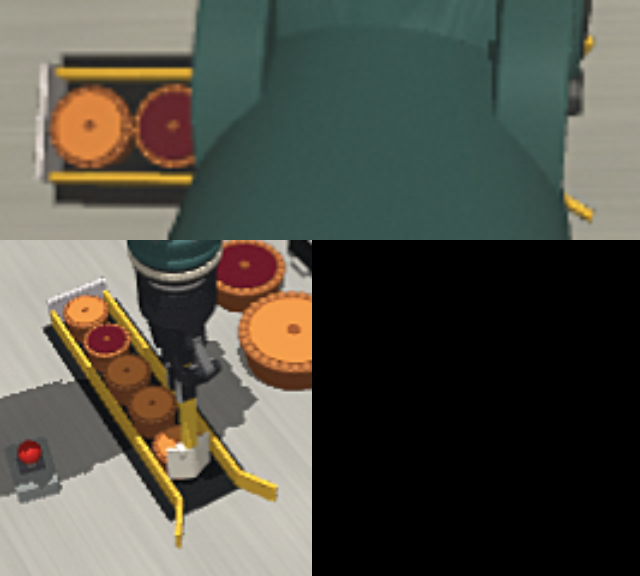

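All five are in a row and the front pie is nearly at the stop. Closing up slowly.

```bash
python3 -m creep '[[[0,-0.2,0,0.05,0,0.12,0],[0,0,0,0,0,0.12,0],[0,0,0,0,0,0.12,0],[0,0,0,0,0,0.12,0]]]';python3 go.py 598 32 -1.7;  python3 -m creep '[[[0,0,0,0,0,0.1,0],[0,0,0,0,0,0.1,0],[0,0,0,0,0,0.1,0]]]'; python3 go.py 598 32 -1.7
```

```text
time_s: 36.53
eef_pos: [591.4, 35.9, 167.3]
orientation: [-0.706, 0.708, -0.014, 0.012]
ft_force: [-0.6, -3.9, 0.1]
gripper_width: 0.156
stem foot [597.5  35.4  14.3] yaw -2.1 turn y units -0.08 tool shift [ 0.02  0.   -0.11] tilt fix turn x,z [ 0.02 -0.03]
time_s: 36.78
eef_pos: [591.9, 42.6, 167.6]
orientation: [-0.704, 0.71, -0.015, 0.013]
ft_force: [-1.2, -13.2, 0.7]
gripper_width: 0.157
stem foot [598.   41.   14.6] yaw -2.2 turn y units -0.10 tool shift [ 0.01  0.   -0.3 ] tilt fix turn x,z [ 0.1  -0.03]
```

```bash
python3 -m creep '[[[0,0,0,0,0,-0.2,0],[0,0,0,0,0,-0.3,0],[0,0,0,0,-0.6,-0.2,0],[0,0,0,0,-1,0,0],[0,0,0,0,-1,0,0],[0,0,0,-0.4,-0.6,0,0],[0,0,0,-0.9,0,0,0],[0,0,0,-0.9,0,0,0],[0,0,0,-0.9,0,0,0],[0,0,0,-0.9,0,0,0],[0,0,0,-0.9,0,0,0],[0,0,0,0,0,0,0],[0,0,0,0,0,0,0]]]'; python3 - <<'E'
from vis import *
t=cam("top");s=cam("side")
b=np.array([[85,78],[278,118],[252,258],[60,222]])/8+[180,238]; print("base",plane(t,b,25).round(),plane(t,[b.mean(0)],25).round())
cv2.imwrite("pics/t11.png",cv2.resize(t["img"][150:290,90:290],None,fx=3.5,fy=3.5)[:,:,::-1])
print([(k[0],k[1]) for k in pies(s)])
for c,z in((t,38),(s,38)):
    h=cv2.cvtColor(c["img"],cv2.COLOR_RGB2HSV)
    m=cv2.inRange(h,(0,110,50),(19,255,255))|cv2.inRange(h,(168,110,50),(180,255,255)); v,u=np.nonzero(m); w=plane(c,np.c_[u,v],z)
    k=(abs(w[:,0]-602)<40)&(w[:,1]>0)&(w[:,1]<345); print("row y range",w[k,1].min().round(),w[k,1].max().round(),"gaps",np.where(np.histogram(w[k,1],np.arange(0,345,5))[0]==0)[0]*5)
E
python3 go.py 432 50 -10
```

```text
time_s: 37.87
eef_pos: [437.6, 26.8, 267.4]
orientation: [-0.707, 0.707, -0.016, 0.013]
ft_force: [-0.0, 0.0, -1.4]
gripper_width: 0.158
base [[472. 152.]
 [457.  85.]
 [409.  95.]
 [423. 161.]] [[440. 123.]]
[(array([ 680., -593.]), 30.1), (array([ 692., -395.]), 40.8)]
row y range 31.0 331.0 gaps [  0   5  10  15  20  25 335]
row y range 1.0 330.0 gaps [  5 330 335]
stem foot [444.3  26.2 114.3] yaw -2.3 turn y units 1.53 tool shift [-0.44  0.    0.78] tilt fix turn x,z [ 0.01 -0.04]
```

View pics/t11.png

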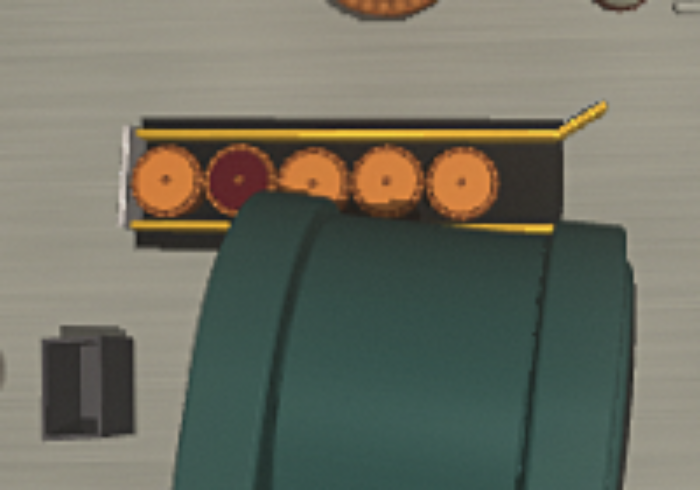

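The top view shows all five pies closed up in one row (y 31 to 331, touching), and the caddy is empty. Now the lever: base centre (440,123), swing direction about 11° right of +y.

```bash
python3 -m creep '[[[0,0.9,0,-0.25,0,0.3,0],[0,0.7,0,-0.2,0,0.4,0],[0,0,0,0,0.5,0,0],[0,0,0,0,0.6,0,0],[0,0,0,0,0.3,0,0],[0,0,0,0,0,0,0]]]';python3 go.py 430 60 -11
```

```text
time_s: 38.47
eef_pos: [431.9, 49.2, 223.3]
orientation: [0.704, -0.704, 0.067, -0.066]
ft_force: [0.1, 0.1, -0.8]
gripper_width: 0.156
stem foot [437.9  48.   70.3] yaw -10.8 turn y units 0.04 tool shift [-0.33  0.    0.34] tilt fix turn x,z
```

```bash
python3 -m creep '[[[0,0,0,-0.4,0,0.1,0],[0,0,0,0,0,0.3,0],[0,0,0,0,0,0.4,0],[0,0,0,0,0,0.4,0],[0,0,0,0,0,0.4,0],[0,0,0,0,0,0.4,0],[0,0,0,0,0,0.4,0],[0,0,0,0,0,0.4,0],[0,0,0,0,0,0.3,0],[0,0,0,0,0,0,0]]]';python3 go.py 445 152 -11;python3 -m creep '[[[0,0,0,0,0,0.12,0],[0,0,0,0,0,0.12,0],[0,0,0,0,0,0.12,0]]]';python3 go.py 445 152 -11
```

```text
time_s: 39.3
eef_pos: [440.4, 150.4, 228.0]
orientation: [0.704, -0.704, 0.066, -0.068]
ft_force: [-0.3, -1.5, -0.9]
gripper_width: 0.156
stem foot [447.  149.2  75. ] yaw -10.9 turn y units 0.02 tool shift [-0.08 -0.    0.08] tilt fix turn x,z 
time_s: 39.55
eef_pos: [442.3, 160.7, 228.5]
orientation: [-0.703, 0.705, -0.066, 0.068]
ft_force: [-2.5, -10.7, -0.3]
gripper_width: 0.155
stem foot [449.  159.   75.5] yaw -10.9 turn y units 0.02 tool shift [-0.09  0.   -0.26] tilt fix turn x,z
```

```bash
python3 -m creep '[[[0,0,0,0,0,-0.3,0],[0,0,0,0,0,-0.5,0],[0,0,0,0,-0.6,-0.3,0],[0,0,0,0,-1,0,0],[0,-0.8,0,0,-0.3,0,0],[0,-0.8,0,0,0,0.5,0],[0,-0.6,0,0,0,0.8,0],[0,0,0,0,0,1,0],[0,0,0,0,0,1,0],[0,0,0,0,0,1,0],[0,0,0,0,0,1,0],[0,0,0,0,0,1,0],[0,0,0,0,0,1,0],[0,0,0,0,0,0.6,0],[0,0,0,0,0,0,0],[0,0,0,0,0,0,0]]]';python3 go.py 441 364.5 0.4; python3 st.py; python3 - <<'E'
from vis import *
t=cam("top");s=cam("side")
print("ball",tri(t,[cv2.minEnclosingCircle(max([k for k in blobs(t,(0,180,60),(8,255,255),8) if cv2.boundingRect(k)[1]>200],key=cv2.contourArea))[0]],s,[cv2.minEnclosingCircle(max([k for k in blobs(s,(0,180,60),(8,255,255),8) if cv2.boundingRect(k)[0]<230 and cv2.boundingRect(k)[1]>150],key=cv2.contourArea))[0]]))
A=cv2.resize(t["img"][222:292,50:140],None,fx=4,fy=4);B=cv2.resize(s["img"][50:230,90:230],None,fx=3,fy=3)
im=np.zeros((540,780,3),np.uint8); im[:280,:360]=A; im[:,360:]=B; cv2.imwrite("pics/g12.png",im[:,:,::-1])
E
```

```text
time_s: 40.88
eef_pos: [437.7, 366.5, 290.6]
orientation: [0.71, -0.704, -0.002, -0.0]
ft_force: [-0.6, 0.0, -0.9]
gripper_width: 0.157
stem foot [444.7 367.8 137.7] yaw 0.1 turn y units -0.05 tool shift [-0.12 -0.   -0.11] tilt fix turn x,z [-0.09  0.03]
t 40.88 pos [437.7 366.5 290.6] w 0.157 F [-0.6  0.  -0.9] j [0.55 0.33 0.19 1.42 0.01 0.55]
toolz yaw off +y (deg) 0.14 y axis [ 0.003  0.008 -1.   ]
ball (array([448.793859  , 163.65929678,  92.71731897]), np.float64(1.2018948854154186))
```

View pics/g12.png

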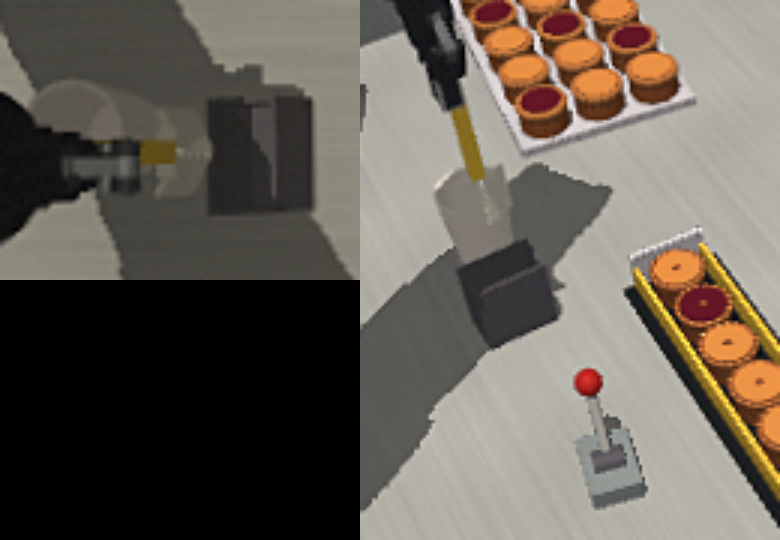

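```bash
python3 -c '
from vis import *
t=cam("top")
print(plane(t,[[102.1,247],[102.1,275.7],[118.5,246.5],[118.5,274.5]],79).round(1))
c=np.array([[457,270],[527,240],[551,282],[478,312]])/3.0+[90-120,50]
s=cam("side"); print(plane(s,c,79).round(1))'
```

```text
[[476.2 383.8]
 [400.1 382.1]
 [477.  338.3]
 [403.1 337. ]]
[[402.2 379.2]
 [479.3 380.4]
 [476.1 311.2]
 [399.  312.8]]
```

```bash
python3 -m creep '[[[-0.09,0,0.03,-0.12,0.1,-0.1,0],[0,0,0,0,0.3,0,0],[0,0,0,0,0,0,0]]]';python3 go.py 441 361 0.4; python3 st.py
```

```text
time_s: 41.33
eef_pos: [434.5, 359.9, 278.6]
orientation: [-0.707, 0.707, -0.0, 0.001]
ft_force: [-0.8, -0.5, -0.8]
gripper_width: 0.158
stem foot [441.2 359.9 125.6] yaw -0.1 turn y units -0.11 tool shift [-0.01 -0.    0.04] tilt fix turn x,z [0.   0.02]
t 41.33 pos [434.5 359.9 278.6] w 0.158 F [-0.8 -0.5 -0.8] j [ 0.55  0.32  0.15  1.39 -0.    0.55]
toolz yaw off +y (deg) -0.14 y axis [ 0.002 -0.    -1.   ]
```

```bash
python3 -m creep '[[[0,-0.1,0,0,0.3,0.04,0],[0,0,0,0,0.5,0,0],[0,0,0,0,0.5,0,0],[0,0,0,0,0.3,0,0],[0,0,0,0,0,0,0]]]';python3 go.py 441 361 0.4; python3 st.py|head -1
```

```text
time_s: 41.75
eef_pos: [434.3, 359.3, 228.2]
orientation: [0.707, -0.707, -0.002, 0.001]
ft_force: [-0.4, 0.4, -2.0]
gripper_width: 0.161
stem foot [441.1 359.3  75.2] yaw 0.3 turn y units -0.02 tool shift [-0.   -0.    0.06] tilt fix turn x,z [-0.    0.02]
t 41.75 pos [434.3 359.3 228.2] w 0.161 F [-0.4  0.4 -2. ] j [ 0.55  0.33  0.02  1.26 -0.    0.54]
```

```bash
python3 -m creep '[[[0,0,0,0,0.3,0.05,0],[0,0,0,0,0.5,0,0],[0,0,0,0,0.5,0,0],[0,0,0,0,0.5,0,0],[0,0,0,0,0.3,0,0],[0,0,0,0,0.1,0,0],[0,0,0,0,0,0,0]]]';python3 go.py 441 361 0.4; python3 st.py|head -1
```

```text
time_s: 42.33
eef_pos: [435.1, 360.8, 159.9]
orientation: [0.708, -0.707, -0.003, -0.0]
ft_force: [-1.1, -0.6, -0.9]
gripper_width: 0.153
stem foot [442.2 361.1   7. ] yaw 0.2 turn y units -0.03 tool shift [-0.04 -0.   -0.  ] tilt fix turn x,z [-0.02  0.05]
t 42.33 pos [435.1 360.8 159.9] w 0.153 F [-1.1 -0.6 -0.9] j [ 0.55  0.36 -0.12  1.08 -0.    0.54]
```

```bash
python3 -m creep '[[[0,0,0,0,0.1,0,0],[0,0,0,0,0,0,0],[0,0,0,0,0,0,20],[0,0,0,0,0,0,40],[0,0,0,0,0,0,60],[0,0,0,0,0,0,60],[0,0,0,0,0,0,60],[0,0,0,0,0,0,60],[0,0,0,0,0,0,60],[0,0,0,0,-0.4,0,60],[0,0,0,0,-0.8,0,60],[0,0,0,0,-0.8,0,60],[0,0,0,0,-0.8,0,60],[0,0,0,0,-0.8,0,60],[0,0,0,-0.8,0,0,60],[0,0,0,-0.8,0,0,60],[0,0,0,-0.8,0,0,60],[0,0,0,-0.8,0,0,60],[0,0,0,0,0,0,60],[0,0,0,0,0,0,60]]]'; python3 st.py; python3 - <<'E'
from vis import *
t=cam("top");s=cam("side")
def stem(c,x,y,w,h):
    return [cv2.boundingRect(k) for k in blobs(c,(20,120,60),(32,255,255),8) if x<cv2.boundingRect(k)[0]<x+w and y<cv2.boundingRect(k)[1]<y+h]
print(stem(t,60,230,80,60),stem(s,90,60,90,110))
A=cv2.resize(t["img"][150:300,50:300],None,fx=2,fy=2);B=cv2.resize(s["img"][70:260,90:290],None,fx=2.8,fy=2.8)[:540]
im=np.zeros((600,800,3),np.uint8); im[:A.shape[0],:240]=A[:,:240]; im[:B.shape[0],240:240+B.shape[1]]=B[:, :560]; cv2.imwrite("pics/f13.png",im[:,:,::-1])
E
```

```text
time_s: 44.0
eef_pos: [336.4, 360.4, 272.6]
orientation: [0.709, -0.705, -0.004, -0.002]
ft_force: [0.6, 0.0, -0.2]
gripper_width: 0.706
t 44.0 pos [336.4 360.4 272.6] w 0.706 F [ 0.6  0.  -0.2] j [ 0.66  0.19 -0.05  1.31 -0.    0.65]
toolz yaw off +y (deg) 0.14 y axis [ 0.009  0.005 -1.   ]
[(87, 257, 29, 7)] [(125, 103, 16, 41)]
```

The stem shows in the same place as at the start. One last numeric check of the row and lever, then hand in.

```bash
python3 - <<'E'
from vis import *
t=cam("top");s=cam("side")
print("stem top",tri(t,[[89.5,260.5]],s,[[127,104.5]]))
f=lambda c,g:[cv2.minEnclosingCircle(k)[0] for k in blobs(c,(0,180,60),(8,255,255),8) if g(*cv2.boundingRect(k)[:2])]
a,b=f(t,lambda x,y:y>200 and x<300),f(s,lambda x,y:x<230 and y>130); print("ball",tri(t,[a[0]],s,[b[0]]))
h=cv2.cvtColor(t["img"],cv2.COLOR_RGB2HSV); m=cv2.inRange(h,(0,110,50),(19,255,255))|cv2.inRange(h,(168,110,50),(180,255,255)); v,u=np.nonzero(m); w=plane(t,np.c_[u,v],34)
k=(abs(w[:,0]-602)<33)&(w[:,1]>-60)&(w[:,1]<345); w=w[k]; print("row y",w[:,1].min().round(),w[:,1].max().round())
for i in range(5):
    q=w[(w[:,1]>31+60*i)&(w[:,1]<91+60*i)]; print(i,len(q),(q.min(0)+q.max(0))/2-[597.6+.03*(61+60*i),0])
print(pies(t))
r.close_job()
E
```

```text
stem top (array([441.45503117, 360.77509737, 211.67802603]), np.float64(0.05245569649294798))
ball (array([448.99594801, 163.5006086 ,  92.80216505]), np.float64(0.7294931995872663))
row y -9.0 333.0
0 350 [ 0.99257412 62.17602506]
1 361 [  1.82201324 121.07402395]
2 374 [2.05046926e-02 1.80589069e+02]
3 361 [ -2.38095681 240.4249945 ]
4 355 [ -0.96989669 300.88623163]
[(array([ 684., -410.]), 38.5), (array([795., -73.]), 35.4)]
the job is handed in; nothing more can be done
```

The job is done and handed in at about 44 s of robot time. I drew the paddle out of its caddy and pushed all five mini pies one at a time into the lane, closing the row until it pressed on the stop with about 13 N. Then I pushed the lamp lever over with the paddle blade until it met its end stop at about 11 N, and stood the paddle back in its caddy.

- **Pies:** all five are within about 2.5 mm of the lane's centre line and about 60 mm apart, with the front pie about 30 mm from the stop.
- **Lever:** the ball is at (449, 163.5, 93) mm, about 77 mm along its swing from where it started. That is the far end of its travel.
- **Paddle:** the stem top is at (441, 361, 212) mm, matching its start position to within about 1 mm.
- **Jar, bottle, large pie and tongs:** none was touched as far as I could see. I did not measure them at the end, except that the jar and bottle still showed in their earlier places.

**Checks that failed or disagreed:**
- My last picture could not be viewed because the 16-picture limit was reached, so the final checks are numeric only.
- One mask gave the row's near end as -9 mm against an earlier 31 mm. I took this as stray colour from the rail or mouth, since the five pie centres are consistent.
- My early estimate of the caddy centre (y 350) was about 10 mm off. A second measurement gave 360, and I used that for putting the paddle back.

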